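# Put away a mixed laboratory delivery

## Robot

A 6-joint arm with a two-finger parallel gripper is mounted at the origin on the work surface. World frame = base frame: x ahead of the robot, y to its left, z up, the work surface at z = 0. Lengths are in m, angles in rad, forces in N, time in s.
With the tool pointing down it reaches from about 0.25 to 0.725 m from the base axis. Payload 9.7 kg.
Tool frame: the origin (TCP) lies at the very end of the fingers, on their centre line; the grasp point (between the pads) lies 19 mm behind it; z points along the fingers, y is the line along which they close (so a half turn about z gives the same grasp; the last joint's range is limited). The gripper opens to 85 mm and grips with 20 to 120 N. Pads are 22 mm wide; open, the fingers measure 114 mm over their backs; the gripper's body (76 mm by 85 mm) begins 54 mm behind the grasp point. The pads swing forward as they close: fully open they stand 13 mm farther back than shut.
Start: joints at [-1.334, 0.087, 0.176, 1.66, 0, 1.571], TCP at [0.129, -0.535, 0.231] pointing down, gripper open.
Joint ranges: [-3.13, 3.13], [-0.85, 1.81], [-1.15, 1.24], [-2.2, 2.28], [-1.44, 1.52], [-3.14, 3.14]. Speed limits (rad/s): [2.22, 2.22, 2.57, 3.14, 3.14, 3.14].

## Interface

Orientations are given as [roll, pitch, yaw] about the fixed x, y, z axes, in that order (R = Rz(yaw) Ry(pitch) Rx(roll)).
In Python, from station import env gives the robot as it stands.
- The arm moves only by the shell command python3 -m creep 'ROWS' [FORCE]. ROWS is JSON, a list of rows, each an object with "travel": the shift along the tool's x, y, z in m, a list of three; "dr": the turn, a rotation vector about the tool's x, y, z in rad, a list of three; "claw": the opening, from -1 (shut) to 1 (fully open), so that 0 is half open. A call has 1 to 10 rows; each row is the pose to reach, as a shift and turn from the pose commanded when the call began, along the tool's axes at that moment; what a row does not reach only later rows make up. A row lasts 1/10 s, in which the tool goes at most 50 mm and 8.59 degrees, less where a joint would pass 70% of its speed; a pose out of reach is approached as far as the arm can. A call with a gripper value outside its range is refused whole. The fingers move at their own pace and stop on an object; FORCE is the grip in N (left out, the last holds). Time passes only in rows, so rows that repeat a pose let the fingers close. It gives the time, the measured TCP pose, the force, the opening and the grip force at its end, in the units of the state.
- env.observe(): the state, without advancing time (a new reading comes with each control period).
- env.read_camera(name): name is "scene" or "top" or "wrist"; returns a dict with "color" (420x560x3 uint8, red, green, blue), "depth" (420x560 float32, m along the optical axis (not along the pixel's ray), 0 where there is no reading), "K" (3x3 intrinsics, pixels), "dist_coeffs" ([k1, k2, p1, p2, k3] as OpenCV has them; the pictures are not rectified), "xyz" and "orientation" of the camera in the world; the wrist camera has in their place "mount" (4x4, takes a point from camera to tool coordinates, whose origin is the TCP and whose axes are the flange's). Camera axes: x right, y down, z forward; pixel columns grow to the right and rows downward; lengths in m; the calibration is good to about 2 mm. A picture is of the moment at which its call begins: read the wrist's pose just before it.
- env.job_done(): hands the job in; it is judged then, once.
The state is a dict: "clock": time; "joint_positions": joint angles; "joint_vel": joint speeds; "effort": joint torques, N m; "eef_pos": TCP position; "tool_rot": TCP orientation; "contact_force": force on the tool from outside, world axes, zero at the start; "moment": the same for the moment, N m; "gripper_width": finger opening in m; "grasp_force": force on a finger pad.
Only numpy, scipy, OpenCV 4.12 (cv2) and the standard library are available. Lean on these libraries where they do the work, as an engineer would, in place of code of your own. Each camera call takes 0.05 s, during which the arm holds its last target. There are 200 camera calls.

## Task

Put this delivery away: stand the two tall bottles upright in the two-bay grey tray, one to a bay, and the squat jar upright in the square steel tray. Stack the two cartons flat on the sloping stand, the larger one underneath, both lying lengthwise down the slope, centred across the stand and with an end back against its backstop. Set the glass bottles and jar down gently without dropping them, and leave the empty beaker and the conical flask where they are.

Things in the scene. Friction and masses are not known exactly. Their poses are not given: they have to be found in the camera images.
- large_carton_center (a point): centre (half-way up) of the larger plain cardboard carton, a loose closed box 105 (x, its length) x 66 (y) x 46 (z) mm with a paper label, about 0.3 kg; it starts lying flat on the bench, length pointing roughly away from the robot
- small_carton_center (a point): centre (half-way up) of the smaller plain cardboard carton, a loose closed box 70 (x, its length) x 46 (y) x 36 (z) mm with a paper label, about 0.15 kg; it starts lying flat on the bench, length pointing roughly away from the robot
- bottle_a_center (a point): centre (half-way up, 50 mm above its foot) of one of two identical tall amber glass bottles with an orange cap, 44 mm in diameter, 100 mm tall, about 0.15 kg, z along its axis; starts upright. The bottles are interchangeable
- bottle_b_center (a point): centre (half-way up, 50 mm above its foot) of the other tall amber bottle, same as the first
- jar_center (a point): centre (half-way up, 30 mm above its foot) of the squat amber glass jar with an orange cap, 54 mm in diameter, 60 mm tall, about 0.13 kg, z along its axis; starts upright
- seat: sloping plate of the fixed aluminium carton stand, 125 (x) x 110 (y) mm, no side walls, falling at 0.22 rad to a backstop at its low end, away from the robot. Origin: middle of the line where plate top and backstop face meet, 12 mm above the bench; x down the slope to the backstop (plate at negative x), y across, z square to the plate, up. Backstop 110 wide, 68 high (z), 6 mm thick
- bottle_tray: fixed grey plastic tray, 84 (x) x 164 (y) x 25 (z) mm outside, walls 4 mm, floor 4 mm thick; one 4 mm divider as high as the walls splits it into two equal bays, whose centres lie 40 mm either side of the tray's centre along its y. Origin at the centre of its underside, on the bench
- jar_tray: fixed shallow square stainless steel tray, 92 x 92 mm outside, 12 mm high, walls 4 mm, floor 4 mm thick. Origin at the centre of its underside, on the bench
- beaker_center (a point): centre (half-way up) of an empty clear glass beaker, 60 mm in diameter and 75 mm tall, loose, standing in the row with the things to be sorted; to be left alone
- flask_center (a point): centre (half-way up) of a clear glass conical flask, 72 mm across the foot, 32 mm at the lip and 108 mm tall, loose, standing beyond the trays; to be left alone
There are look-alikes about, which are no part of the job. Several things have the shape of the jar_tray; the one meant has the colours described above.

How it is judged:
By the outcome, as a careful person would: the job done as asked, in the order asked, and still so for the second after the job is handed in, with the robot touching nothing.
It also fails if it takes over 115 s, if anything falls off the work surface, if the arm or the gripper's body presses on something with over 40 N, if the wrist force passes 120 N, or if a joint passes its speed limit or range.

## Working session

There is one attempt and no reset: what is moved stays moved. The work goes in short steps, Python scripts to look and compute and a shell command to move; the robot and the scene stay as the last step left them, time stands still between calls to the robot, and variables do not carry over. Pictures are saved under pics/ and viewed, at most 14 in all, crops included, and the job is handed in when it is done.

```bash
ls; mkdir -p pics; python3 - <<'E'
from station import env
import cv2,numpy as np,pickle
d={}
for n in("scene","top"):
    c=env.read_camera(n); d[n]=c
    cv2.imwrite(f"pics/{n}0.png",c["color"][:,:,::-1])
    print(n,c["xyz"],c["orientation"],c["K"].tolist(),c["dist_coeffs"])
pickle.dump(d,open("c0.pkl","wb"))
print(env.observe())
E
```

```text
pics
scene [ 1.1703515  -0.07939149  0.90281777] [-2.4901324  -0.01509097  1.47444125] [[418.1064707757156, 0.0, 273.43068338210617], [0.0, 418.1064707757156, 206.3742495867369], [0.0, 0.0, 1.0]] [-0.03691996  0.          0.          0.          0.        ]
top [ 0.36240441 -0.01256318  1.35962058] [-3.00291122  0.02187175 -1.58179667] [[483.0851864514018, 0.0, 282.7799368092584], [0.0, 483.0851864514018, 208.09936416890923], [0.0, 0.0, 1.0]] [-0.08275118  0.          0.          0.          0.        ]
{'clock': 0.1, 'joint_positions': array([-1.33398687e+00,  8.73975601e-02,  1.75203148e-01,  1.65978088e+00,
        1.27769438e-05,  1.57076966e+00]), 'joint_vel': array([-0.00053853, -0.00233315,  0.00306803,  0.00227997,  0.00083597,
       -0.00100119]), 'effort': array([ 1.22986236e-03, -5.21562266e+01,  4.65651369e+01,  1.60404062e-02,
        6.43912495e-05, -9.74636180e-06]), 'eef_pos': array([ 0.12898755, -0.53445356,  0.23065284]), 'tool_rot': array([-3.14041369e+00, -1.28083768e-05,  2.36836114e-01]), 'contact_force': array([-0.09055625, -0.19286886,  0.28104204]), 'moment': array([ 0.03621878,  0.01600396, -0.01855138]), 'grasp_force': 0.0, 'gripper_width': 0.08549236867141727}
```

View pics/scene0.png

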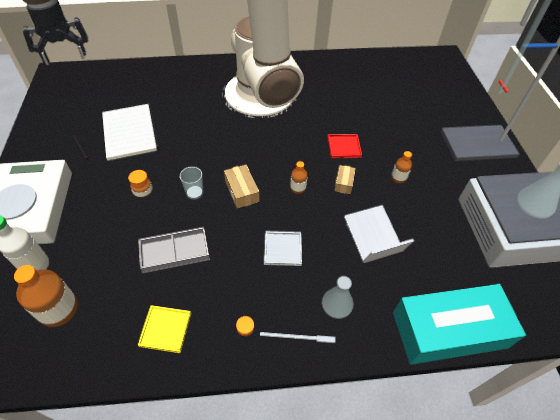

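View pics/top0.png

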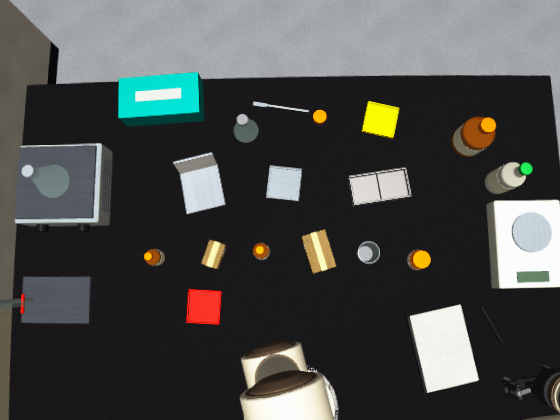

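The top view shows bottles at (153,257) and (261,251), jar (420,260), large carton (319,251), small carton (213,254), beaker (368,252), flask (245,128), stand (203,190), grey tray (380,186).
- **Steel tray:** candidates are silver (284,183), red (204,307) and yellow (381,119). I choose the silver one.
- **Jar:** candidates are the amber jar (420,260), the loose orange cap (319,116) and the big bottle (475,135). I choose the jar.
- **Bottles:** candidates are the two small amber bottles and the big bottle (475,135). I choose the small ones.

```bash
cat > h.py <<'E'
import numpy as np,cv2
from scipy.spatial.transform import Rotation as R
def cloud(c,T=None):
    h,w=c["depth"].shape
    u,v=np.meshgrid(np.arange(w),np.arange(h))
    p=cv2.undistortPoints(np.stack([u,v],-1).reshape(-1,1,2).astype(float),c["K"],c["dist_coeffs"]).reshape(h,w,2)
    z=c["depth"].astype(float)
    P=np.dstack([p[...,0]*z,p[...,1]*z,z])
    if T is None:
        Rm,t=R.from_euler('xyz',c["orientation"]).as_matrix(),c["xyz"]
    else: Rm,t=T[:3,:3],T[:3,3]
    Q=P@Rm.T+t; Q[z<=0]=np.nan
    return Q
def wristT(c,s):
    T=np.eye(4);T[:3,:3]=R.from_euler('xyz',s["tool_rot"]).as_matrix();T[:3,3]=s["eef_pos"]
    return T@c["mount"]
def rect(P):
    (cx,cy),(a,b),ang=cv2.minAreaRect((P[:,:2]*1000).astype(np.float32))
    if a<b:a,b,ang=b,a,ang+90
    return np.round([cx,cy,a,b,ang,],1)
E
python3 - <<'E'
import pickle;from h import *
d=pickle.load(open("c0.pkl","rb"))
Q=cloud(d["top"]);S=cloud(d["scene"])
def box(u,v,r):return Q[v-r:v+r,u-r:u+r].reshape(-1,3)
print("bench z",np.nanmedian(box(300,330,5)[:,2]),np.nanmedian(S[280:290,230:240,2]))
res={}
for n,u,v,r,zl in [("botA",153,257,18,.085),("botB",261,251,18,.085),("jar",420,260,20,.045),("beaker",368,252,20,.06),("large",319,251,28,.038),("small",213,254,20,.028),("btray",380,186,38,.015),("jtray",284,183,25,.006),("flask",245,128,22,.09)]:
    B=box(u,v,r);B=B[np.isfinite(B[:,2])]
    T=B[B[:,2]>zl]
    c=rect(T); print(n,"top",len(T),c,"zmax",np.round(np.percentile(T[:,2],[50,95]),4))
    # same region from scene camera
    m=np.isfinite(S[...,2])&(np.hypot(S[...,0]-c[0]/1e3,S[...,1]-c[1]/1e3)<max(.05,c[2]/1900))&(S[...,2]>zl)
    if m.sum()>5: print("    scene",m.sum(),rect(S[m]),np.round(np.percentile(S[m][:,2],[50,95]),4))
# seat plane
B=box(203,195,10);A=np.c_[B[:,:2],np.ones(len(B))];k=np.linalg.lstsq(A,B[:,2],rcond=None)[0]
print("seat plane slope",k,np.hypot(*k[:2]),"downhill deg",np.degrees(np.arctan2(-k[1],-k[0])),B.mean(0))
B=box(200,183,38);r=np.abs(B[:,2]-(B[:,:2]@k[:2]+k[2]))<.004;r&=B[:,2]>.006
P=B[r];n=np.array([-k[0],-k[1],1]);n/=np.linalg.norm(n)
x=np.array([-k[0],-k[1],-(k[0]**2+k[1]**2)]);x/=np.linalg.norm(x);y=np.cross(n,x)
q=np.c_[P@x,P@y]; print("ext",np.percentile(q,[1,99],axis=0));print("plate rect xy",rect(P))
w=B[B[:,2]>.045];print("backstop top",rect(w),w.mean(0),w[:,2].max(),np.percentile(w@y,[1,99]),np.percentile(w@x,[1,99]))
ex=np.percentile(q,[1,99],axis=0)
print("x",x,"y",y,"n",n)
im=d["top"]["color"][:,:,::-1]
cv2.imwrite("pics/crop1.png",cv2.resize(im[140:330,130:450],None,fx=2.5,fy=2.5,interpolation=cv2.INTER_CUBIC)[:600])
E
```

```text
bench z 0.0015142354811759073 0.0012676330079077203
botA top 64 [416.5 370.2  21.   19.6   4.1] zmax [0.1008 0.1037]
    scene 73 [416.7 366.7  22.4  19.2  15.1] [0.0995 0.1044]
botB top 54 [428.7  75.9  19.6  18.7  43.8] zmax [0.1006 0.104 ]
    scene 67 [432.   73.   19.9  18.5   7.4] [0.1008 0.1038]
jar top 272 [ 402.1 -354.9   47.8   47.4   42.6] zmax [0.0603 0.0649]
    scene 243 [ 402.3 -357.4   46.2   45.6  147.2] [0.0619 0.065 ]
beaker top 113 [ 421.7 -212.9   58.7   55.3  115.7] zmax [0.0735 0.0793]
    scene 233 [ 422.2 -213.    60.3   56.8    4. ] [0.0712 0.0784]
large top 926 [427.6 -80.3 103.2  66.4  16.5] zmax [0.047  0.0516]
    scene 730 [429.1 -83.  105.9  66.8  16.6] [0.0482 0.0512]
small top 407 [423.9 208.9  67.4  48.2 160.1] zmax [0.0371 0.0415]
    scene 351 [423.5 207.   75.4  45.8 161.1] [0.038  0.0412]
btray top 384 [ 608.1 -258.8  167.8   85.7   98.3] zmax [0.0242 0.0292]
    scene 614 [ 610.  -259.   162.7   87.2   98.1] [0.0239 0.0283]
jtray top 534 [624.3  12.  142.3 135.  176.8] zmax [0.0084 0.0152]
    scene 689 [619.   16.8 116.1 115.7  76.1] [0.0081 0.0149]
flask top 107 [782.1 122.2  28.5  28.4  70.7] zmax [0.1091 0.1128]
    scene 180 [782.8 119.3  28.9  28.3  57.5] [0.1084 0.1111]
 ** On entry to DLASCL parameter number  4 had an illegal value
 ** On entry to DLASCL parameter number  4 had an illegal valueTraceback (most recent call last):
  File "<stdin>", line 15, in <module>
    x, resids, rank, s = _umath_linalg.lstsq(a, b, rcond,
                         ~~~~~~~~~~~~~~~~~~~^^^^^^^^^^^^^
                                             signature=signature)
                                             ^^^^^^^^^^^^^^^^^^^^
    raise LinAlgError("SVD did not converge in Linear Least Squares")
numpy.linalg.LinAlgError: SVD did not converge in Linear Least Squares
```

```bash
python3 - <<'E'
import pickle;from h import *
d=pickle.load(open("c0.pkl","rb"))
for cam,seed,sbox,jbox in [("top",(203,195),(165,145,235,220),(260,160,310,208)),("scene",(375,232),(335,195,420,268),(255,222,310,272))]:
    c=d[cam];Q=cloud(c);g=c["color"].max(2)
    u0,v0,u1,v1=jbox
    m=np.zeros(g.shape,np.uint8);m[v0:v1,u0:u1]=g[v0:v1,u0:u1]>80
    B=Q[(m>0)&np.isfinite(Q[...,2])];print(cam,"jtray",len(B),rect(B),np.median(B[:,2]))
    u,v=seed;B=Q[v-10:v+10,u-10:u+10].reshape(-1,3);B=B[np.isfinite(B[:,2])]
    k=np.linalg.lstsq(np.c_[B[:,:2],np.ones(len(B))],B[:,2],rcond=None)[0]
    u0,v0,u1,v1=sbox
    m=np.zeros(g.shape,bool);m[v0:v1,u0:u1]=g[v0:v1,u0:u1]>60
    B=Q[m&np.isfinite(Q[...,2])]
    for _ in range(4):
        r=(np.abs(B[:,2]-(B[:,:2]@k[:2]+k[2]))<.006)
        k=np.linalg.lstsq(np.c_[B[r][:,:2],np.ones(r.sum())],B[r][:,2],rcond=None)[0]
    P=B[r];print(" slope",np.arctan(np.hypot(*k[:2])),"downhill deg",np.degrees(np.arctan2(-k[1],-k[0])),"plane",k,"rect",rect(P))
    yaw=np.radians(rect(P)[4]);ax=np.array([np.cos(yaw),np.sin(yaw)]);ax*=np.sign(ax[0]);ay=np.array([-ax[1],ax[0]])
    print(" axis",ax,"plate x",np.percentile(P[:,:2]@ax,[1,99]),"y",np.percentile(P[:,:2]@ay,[1,99]))
    w=B[B[:,2]>.06];print(" backstop z>.06: ",len(w),"x",np.percentile(w[:,:2]@ax,[3,97]),"y",np.percentile(w[:,:2]@ay,[1,99]),w[:,2].max(),rect(w))
im=d["top"]["color"][:,:,::-1]
cv2.imwrite("pics/crop1.png",cv2.resize(im[140:330,130:450],None,fx=2.5,fy=2.5,interpolation=cv2.INTER_CUBIC))
E
```

```text
top jtray 1092 [626.1  11.3  98.6  94.9 173. ] 0.005513995972956098
 slope 0.2213325450707009 downhill deg 12.8676024109825 plane [-0.21936818 -0.05011149  0.17198575] rect [628.1 254.8 170.6 123.3  13.1]
 axis [0.97397597 0.22665131] plate x [0.58543617 0.75241396] y [0.045296   0.15195244]
 backstop z>.06:  203 x [0.71750058 0.72775159] y [0.0456003 0.1514483] 0.08423694883505828 [682.4 260.4 107.5  12.9 102.8]
scene jtray 1292 [618.9  10.1 105.4  94.6 172.3] 0.006126839621596547
 slope 0.22272233123531157 downhill deg 12.264091776228014 plane [-0.22131112 -0.04810835  0.17343699] rect [611.4 242.  130.6 113.   12.6]
 axis [0.97591676 0.21814324] plate x [0.58630699 0.71273678] y [0.04791442 0.15679417]
 backstop z>.06:  188 x [0.72203197 0.72821945] y [0.04903825 0.15497876] 0.08275283237860331 [685.7 257.8 107.    8.7 101.7]
```

View pics/crop1.png

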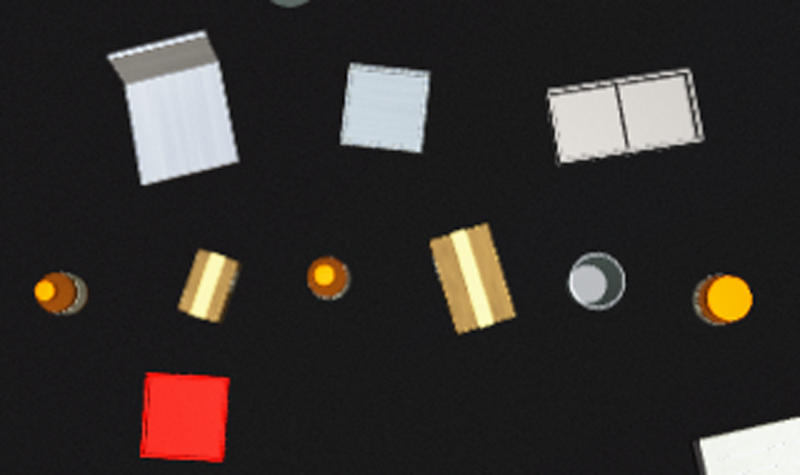

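The crop confirms the silver tray at (384,108), with the small amber bottles at (325,278) and (60,293). The heights and sizes agree with the ones given, so I'll start with bottle B.

```bash
cat > plan.py <<'E'
# usage: plan.py x y z yaw [tilt]  (tilt: tool normal to a plate falling by tilt along yaw)
import sys;from h import *;from station import env
a=list(map(float,sys.argv[1:]));s=env.observe()
R0=R.from_euler('xyz',s["tool_rot"]);tilt=a[4] if len(a)>4 else 0
Rt=R.from_euler('z',a[3])*R.from_euler('y',tilt)*R.from_euler('x',np.pi)
print("t",s["clock"],"at",np.round(s["eef_pos"],4),np.round(s["tool_rot"],3),"w",round(s["gripper_width"],4),"F",np.round(s["contact_force"],1))
print("travel",np.round(R0.inv().apply(np.array(a[:3])-s["eef_pos"]),4),"dr",np.round((R0.inv()*Rt).as_rotvec(),4))
E
cat > look.py <<'E'
# usage: look.py x y rad zlo zhi [png]: wrist-cloud rect of points near x,y
import sys;from h import *;from station import env
x,y,r,zl,zh=map(float,sys.argv[1:6]);s=env.observe();c=env.read_camera("wrist")
Q=cloud(c,wristT(c,s));m=np.isfinite(Q[...,2])&(np.hypot(Q[...,0]-x,Q[...,1]-y)<r)&(Q[...,2]>zl)&(Q[...,2]<zh)
print("n",m.sum(),rect(Q[m]) if m.sum()>5 else "", "z",np.percentile(Q[m][:,2],[5,50,95]) if m.sum()>5 else "")
if len(sys.argv)>6: cv2.imwrite(sys.argv[6],c["color"][:,:,::-1])
E
python3 plan.py .43 .0745 .23 .237
```

```text
t 0.1 at [ 0.129  -0.5345  0.2307] [-3.14  -0.     0.237] w 0.0855 F [-0.1 -0.2  0.3]
travel [ 0.4355 -0.5213  0.0013] dr [-0.0012 -0.     -0.0002]
```

```bash
python3 -m creep '[{"travel":[0.031,-0.037,0],"dr":[0,0,0],"claw":1},{"travel":[0.062,-0.074,0],"dr":[0,0,0],"claw":1},{"travel":[0.093,-0.112,0],"dr":[0,0,0],"claw":1},{"travel":[0.124,-0.149,0],"dr":[0,0,0],"claw":1},{"travel":[0.156,-0.186,0],"dr":[0,0,0],"claw":1},{"travel":[0.187,-0.223,0],"dr":[0,0,0],"claw":1},{"travel":[0.218,-0.261,0],"dr":[0,0,0],"claw":1},{"travel":[0.249,-0.298,0],"dr":[0,0,0],"claw":1},{"travel":[0.28,-0.335,0],"dr":[0,0,0],"claw":1},{"travel":[0.311,-0.372,0],"dr":[0,0,0],"claw":1}]' 30; python3 plan.py .43 .0745 .23 .237
```

```text
clock: 1.1
eef_pos: [0.3443, -0.0982, 0.2313]
tool_rot: [3.141, -0.001, 0.237]
contact_force: [0.5, -0.9, 0.6]
gripper_width: 0.0851
grasp_force: 0.0
t 1.1 at [ 0.3443 -0.0982  0.2313] [ 3.141e+00 -1.000e-03  2.370e-01] w 0.0851 F [ 0.5 -0.9  0.6]
travel [ 0.1237 -0.1478  0.0013] dr [ 0.0003 -0.0005 -0.0004]
```

```bash
python3 -m creep '[{"travel":[0.124,-0.148,0],"dr":[0,0,0],"claw":1},{"travel":[0.124,-0.148,0],"dr":[0,0,0],"claw":1},{"travel":[0.124,-0.148,0],"dr":[0,0,0],"claw":1},{"travel":[0.124,-0.148,0],"dr":[0,0,0],"claw":1},{"travel":[0.124,-0.148,0],"dr":[0,0,0],"claw":1},{"travel":[0.124,-0.148,0],"dr":[0,0,0],"claw":1}]'; python3 look.py .43 .0745 .035 .085 .12 pics/w1.png;python3 look.py .43 .0745 .035 .015 .075; python3 plan.py .43 .0745 .035 .237
```

```text
clock: 1.7
eef_pos: [0.4297, 0.0736, 0.2307]
tool_rot: [3.142, 0.002, 0.239]
contact_force: [-0.5, 0.0, -0.0]
gripper_width: 0.0852
grasp_force: 0.0
n 424 [430.9  73.6  20.7  20.7  43. ] z [0.09249825 0.10078559 0.10188847]
n 808 [431.6  73.8  43.   43.  138.8] z [0.02785381 0.06656992 0.07407049]
t 1.8 at [0.4295 0.0723 0.2312] [3.141 0.    0.236] w 0.0851 F [-0.4  0.3 -0.3]
travel [ 0.0011 -0.0021  0.1962] dr [ 0.0002  0.0005 -0.0007]
```

View pics/w1.png

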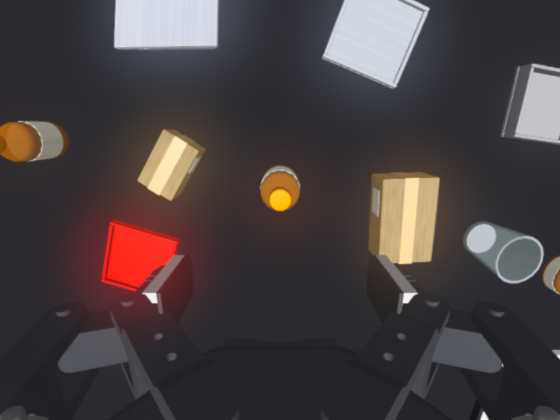

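The wrist view shows the bottle at (280,190), centred between the open fingers. The measured position of (431,74) mm agrees with the earlier estimate. Next I'll descend and grip.

```bash
python3 -m creep '[{"travel":[0.002,-0.001,0.05],"dr":[0,0,0],"claw":1},{"travel":[0.002,-0.001,0.1],"dr":[0,0,0],"claw":1},{"travel":[0.002,-0.001,0.14],"dr":[0,0,0],"claw":1},{"travel":[0.002,-0.001,0.17],"dr":[0,0,0],"claw":1},{"travel":[0.002,-0.001,0.19],"dr":[0,0,0],"claw":1},{"travel":[0.002,-0.001,0.198],"dr":[0,0,0],"claw":1},{"travel":[0.002,-0.001,0.198],"dr":[0,0,0],"claw":0.2},{"travel":[0.002,-0.001,0.198],"dr":[0,0,0],"claw":-0.5},{"travel":[0.002,-0.001,0.198],"dr":[0,0,0],"claw":-0.5},{"travel":[0.002,-0.001,0.198],"dr":[0,0,0],"claw":-0.5}]' 30; python3 -m creep '[{"travel":[0,0,0],"dr":[0,0,0],"claw":-0.5},{"travel":[0,0,0],"dr":[0,0,0],"claw":-0.5},{"travel":[0,0,0],"dr":[0,0,0],"claw":-0.5}]' 30;python3 plan.py .6147 -.2996 .23 .143
```

```text
clock: 2.8
eef_pos: [0.4325, 0.0743, 0.035]
tool_rot: [3.141, -0.002, 0.237]
contact_force: [-1.7, -1.8, 7.4]
gripper_width: 0.043
grasp_force: 30.7
clock: 3.1
eef_pos: [0.4325, 0.0743, 0.035]
tool_rot: [3.141, -0.002, 0.237]
contact_force: [-1.1, -1.6, 6.7]
gripper_width: 0.0428
grasp_force: 30.7
t 3.1 at [0.4325 0.0743 0.035 ] [ 3.141e+00 -2.000e-03  2.370e-01] w 0.0428 F [-1.1 -1.6  6.7]
travel [ 0.0898  0.4063 -0.1946] dr [ 0.0005 -0.0025  0.0938]
```

```bash
python3 -m creep '[{"travel":[0,0,-0.04],"dr":[0,0,0],"claw":-0.5},{"travel":[0,0,-0.09],"dr":[0,0,0],"claw":-0.5},{"travel":[0,0,-0.14],"dr":[0,0,0],"claw":-0.5},{"travel":[0.01,0.03,-0.18],"dr":[0,0,0.02],"claw":-0.5},{"travel":[0.02,0.075,-0.195],"dr":[0,0,0.04],"claw":-0.5},{"travel":[0.03,0.12,-0.195],"dr":[0,0,0.06],"claw":-0.5},{"travel":[0.04,0.165,-0.195],"dr":[0,0,0.08],"claw":-0.5},{"travel":[0.05,0.21,-0.195],"dr":[0,0,0.094],"claw":-0.5},{"travel":[0.06,0.255,-0.195],"dr":[0,0,0.094],"claw":-0.5},{"travel":[0.07,0.3,-0.195],"dr":[0,0,0.094],"claw":-0.5}]';python3 plan.py .6147 -.2996 .23 .143
```

```text
clock: 4.1
eef_pos: [0.5707, -0.2028, 0.2288]
tool_rot: [3.141, -0.001, 0.143]
contact_force: [0.6, 0.9, -0.3]
gripper_width: 0.0431
grasp_force: 31.8
t 4.1 at [ 0.5707 -0.2028  0.2288] [ 3.141e+00 -1.000e-03  1.430e-01] w 0.0431 F [ 0.6  0.9 -0.3]
travel [ 0.0298  0.1021 -0.0012] dr [ 0.0003 -0.0008 -0.0002]
```

```bash
python3 -m creep '[{"travel":[0.012,0.04,0],"dr":[0,0,0],"claw":-0.5},{"travel":[0.022,0.075,0],"dr":[0,0,0],"claw":-0.5},{"travel":[0.028,0.095,0],"dr":[0,0,0],"claw":-0.5},{"travel":[0.03,0.102,0],"dr":[0,0,0],"claw":-0.5},{"travel":[0.03,0.102,0],"dr":[0,0,0],"claw":-0.5}]';python3 look.py .6147 -.26 .1 .015 .035 pics/w2.png; python3 plan.py .6147 -.2996 .039 .143
```

```text
clock: 4.6
eef_pos: [0.6143, -0.2981, 0.2278]
tool_rot: [-3.141, 0.001, 0.142]
contact_force: [-0.2, 1.0, -1.1]
gripper_width: 0.0427
grasp_force: 31.8
n 1838 [ 609.7 -260.1  164.7   84.5   97.6] z [0.01658889 0.02501087 0.02675099]
t 4.65 at [ 0.6142 -0.2972  0.2283] [-3.141  0.     0.143] w 0.0428 F [ 0.6  0.4 -2.3]
travel [0.0002 0.0026 0.1893] dr [-0.0005  0.0003 -0.0003]
```

View pics/w2.png

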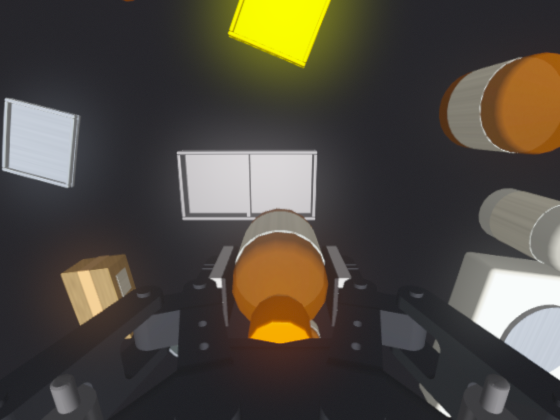

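The grey tray spans (180–315, 150–220) in the wrist view, and its measured centre and size match. The bottle is held upright. I'll lower it gently.

```bash
python3 -m creep '[{"travel":[0,0.002,0.04],"dr":[0,0,0],"claw":-0.5},{"travel":[0,0.002,0.085],"dr":[0,0,0],"claw":-0.5},{"travel":[0,0.002,0.125],"dr":[0,0,0],"claw":-0.5},{"travel":[0,0.002,0.152],"dr":[0,0,0],"claw":-0.5},{"travel":[0,0.002,0.168],"dr":[0,0,0],"claw":-0.5},{"travel":[0,0.002,0.177],"dr":[0,0,0],"claw":-0.5},{"travel":[0,0.002,0.182],"dr":[0,0,0],"claw":-0.5},{"travel":[0,0.002,0.185],"dr":[0,0,0],"claw":-0.5},{"travel":[0,0.002,0.187],"dr":[0,0,0],"claw":-0.5},{"travel":[0,0.002,0.187],"dr":[0,0,0],"claw":-0.5}]';python3 plan.py .6147 -.2996 .039 .143
```

```text
clock: 5.65
eef_pos: [0.6149, -0.2997, 0.042]
tool_rot: [3.141, -0.001, 0.143]
contact_force: [0.7, 0.2, -1.6]
gripper_width: 0.043
grasp_force: 31.8
t 5.65 at [ 0.6149 -0.2997  0.042 ] [ 3.141e+00 -1.000e-03  1.430e-01] w 0.043 F [ 0.7  0.2 -1.6]
travel [-0.0001 -0.0001  0.003 ] dr [ 0.0005 -0.0009 -0.0002]
```

```bash
python3 -m creep '[{"travel":[0,0,0.001],"dr":[0,0,0],"claw":-0.5},{"travel":[0,0,0.002],"dr":[0,0,0],"claw":-0.5},{"travel":[0,0,0.0025],"dr":[0,0,0],"claw":-0.5},{"travel":[0,0,0.003],"dr":[0,0,0],"claw":-0.5},{"travel":[0,0,0.003],"dr":[0,0,0],"claw":-0.5}]'
```

```text
clock: 6.15
eef_pos: [0.6147, -0.2997, 0.0391]
tool_rot: [3.141, -0.001, 0.143]
contact_force: [-3.0, -0.1, 4.8]
gripper_width: 0.0428
grasp_force: 32.3
```

```bash
python3 -m creep '[{"travel":[0,0,0],"dr":[0,0,0],"claw":0.1},{"travel":[0,0,0],"dr":[0,0,0],"claw":0.2},{"travel":[0,0,0],"dr":[0,0,0],"claw":0.4},{"travel":[0,0,0],"dr":[0,0,0],"claw":0.4},{"travel":[0,0,-0.02],"dr":[0,0,0],"claw":0.4},{"travel":[0,0,-0.06],"dr":[0,0,0],"claw":0.4},{"travel":[0,0,-0.1],"dr":[0,0,0],"claw":0.4},{"travel":[0,0,-0.14],"dr":[0,0,0],"claw":0.4},{"travel":[0,0,-0.18],"dr":[0,0,0],"claw":0.4},{"travel":[0,0,-0.19],"dr":[0,0,0],"claw":1}]';python3 plan.py .4175 .367 .23 .143; python3 look.py .6147 -.2996 .04 .09 .13
```

```text
clock: 7.15
eef_pos: [0.6154, -0.3, 0.2337]
tool_rot: [3.138, -0.006, 0.143]
contact_force: [0.7, -0.6, 0.6]
gripper_width: 0.0729
grasp_force: 0.0
t 7.15 at [ 0.6154 -0.3     0.2337] [ 3.138 -0.006  0.143] w 0.0729 F [ 0.7 -0.6  0.6]
travel [-1.009e-01 -6.883e-01  6.000e-04] dr [ 0.0038 -0.0056 -0.0002]
n 421 [ 613.  -300.3   20.7   20.6   35. ] z [0.09663766 0.10478302 0.10596144]
```

```bash
python3 -m creep '[{"travel":[-0.007,-0.048,0],"dr":[0,0,0],"claw":1},{"travel":[-0.014,-0.096,0],"dr":[0,0,0],"claw":1},{"travel":[-0.021,-0.144,0],"dr":[0,0,0],"claw":1},{"travel":[-0.028,-0.192,0],"dr":[0,0,0],"claw":1},{"travel":[-0.035,-0.24,0],"dr":[0,0,0],"claw":1},{"travel":[-0.042,-0.288,0],"dr":[0,0,0],"claw":1},{"travel":[-0.049,-0.336,0],"dr":[0,0,0],"claw":1},{"travel":[-0.056,-0.384,0],"dr":[0,0,0],"claw":1},{"travel":[-0.063,-0.432,0],"dr":[0,0,0],"claw":1},{"travel":[-0.07,-0.48,0],"dr":[0,0,0],"claw":1}]';python3 plan.py .4175 .367 .23 .143
```

```text
clock: 8.2
eef_pos: [0.489, 0.1072, 0.227]
tool_rot: [-3.112, 0.002, 0.2]
contact_force: [0.6, -1.0, -0.0]
gripper_width: 0.0855
grasp_force: 0.0
t 8.2 at [0.489  0.1072 0.227 ] [-3.112e+00  2.000e-03  2.000e-01] w 0.0855 F [ 0.6 -1.  -0. ]
travel [-0.0185 -0.2688  0.005 ] dr [-0.0293  0.0031  0.057 ]
```

```bash
python3 -m creep '[{"travel":[0,0,0],"dr":[0,0,0],"claw":1},{"travel":[0,0,0],"dr":[0,0,0],"claw":1}]';python3 plan.py .4175 .367 .23 .143
```

```text
clock: 8.4
eef_pos: [0.4904, 0.1046, 0.2277]
tool_rot: [-3.114, 0.001, 0.195]
contact_force: [0.4, 0.2, 0.3]
gripper_width: 0.0855
grasp_force: 0.0
t 8.4 at [0.4904 0.1046 0.2277] [-3.114e+00  1.000e-03  1.950e-01] w 0.0855 F [0.4 0.2 0.3]
travel [-0.0207 -0.2716  0.0053] dr [-0.0279  0.0021  0.052 ]
```

```bash
python3 -m creep '[{"travel":[-0.003,-0.04,0.001],"dr":[-0.004,0,0.007],"claw":1},{"travel":[-0.006,-0.08,0.002],"dr":[-0.008,0,0.014],"claw":1},{"travel":[-0.009,-0.12,0.003],"dr":[-0.012,0,0.021],"claw":1},{"travel":[-0.012,-0.16,0.004],"dr":[-0.016,0,0.03],"claw":1},{"travel":[-0.015,-0.2,0.005],"dr":[-0.02,0.001,0.04],"claw":1},{"travel":[-0.018,-0.24,0.005],"dr":[-0.024,0.002,0.05],"claw":1},{"travel":[-0.02,-0.264,0.005],"dr":[-0.028,0.002,0.052],"claw":1},{"travel":[-0.021,-0.272,0.005],"dr":[-0.028,0.002,0.052],"claw":1},{"travel":[-0.021,-0.272,0.005],"dr":[-0.028,0.002,0.052],"claw":1}]';python3 look.py .4175 .367 .035 .085 .12;python3 look.py .4175 .367 .035 .015 .075; python3 plan.py .4175 .367 .035 .143
```

```text
clock: 9.3
eef_pos: [0.4765, 0.1144, 0.2302]
tool_rot: [-3.103, 0.001, 0.214]
contact_force: [0.3, -0.2, 0.5]
gripper_width: 0.0854
grasp_force: 0.0
n 508 [417.2 368.   22.6  21.3 167.8] z [0.08776953 0.10004945 0.10169868]
n 1555 [420.2 362.9  44.8  34.8  33.1] z [0.020042   0.05471162 0.07319589]
t 9.4 at [0.4765 0.1146 0.2302] [-3.103e+00  1.000e-03  2.140e-01] w 0.0854 F [-0.2 -0.1  1.6]
travel [-0.0038 -0.2514  0.2051] dr [-0.0387  0.002   0.0714]
```

```bash
python3 - <<'E'
from station import env
print(env.observe()["joint_positions"].round(3))
E
```

```text
[ 0.213 -0.056  0.028  1.656  0.039  3.141]
```

Joint 6 has reached its limit, so I'll do a half turn of the wrist (same grasp) while travelling on.

```bash
python3 -m creep '[{"travel":[0,0,0],"dr":[0,0,-0.14],"claw":1},{"travel":[0,-0.01,0],"dr":[0,0,-0.28],"claw":1},{"travel":[0,-0.03,0],"dr":[0,0,-0.42],"claw":1},{"travel":[0,-0.06,0],"dr":[0,0,-0.56],"claw":1},{"travel":[0,-0.09,0],"dr":[0,0,-0.7],"claw":1},{"travel":[0,-0.12,0],"dr":[0,0,-0.84],"claw":1},{"travel":[0,-0.15,0],"dr":[0,0,-0.98],"claw":1},{"travel":[0,-0.18,0],"dr":[0,0,-1.12],"claw":1},{"travel":[0,-0.21,0],"dr":[0,0,-1.26],"claw":1},{"travel":[-0.002,-0.235,0],"dr":[0,0,-1.4],"claw":1}]';python3 plan.py .4175 .367 .23 3.0
```

```text
clock: 10.4
eef_pos: [0.424, 0.3454, 0.2391]
tool_rot: [-3.134, -0.038, 1.621]
contact_force: [0.6, -0.5, -0.1]
gripper_width: 0.0855
grasp_force: 0.0
t 10.4 at [0.424  0.3454 0.2391] [-3.134 -0.038  1.621] w 0.0855 F [ 0.6 -0.5 -0.1]
travel [ 0.0216 -0.0054  0.0099] dr [ 0.0202 -0.0369 -1.3786]
```

```bash
python3 -m creep '[{"travel":[0.021,-0.005,0.01],"dr":[0,-0.037,-0.08],"claw":1},{"travel":[0.021,-0.005,0.01],"dr":[0,-0.037,-0.08],"claw":1},{"travel":[0.021,-0.005,0.01],"dr":[0,-0.037,-0.08],"claw":1}]'; python3 look.py .4175 .367 .035 .085 .12;python3 plan.py .4175 .367 .035 1.70
```

```text
clock: 10.7
eef_pos: [0.4181, 0.3652, 0.2296]
tool_rot: [-3.135, -0.001, 1.695]
contact_force: [0.1, -0.8, -0.4]
gripper_width: 0.0853
grasp_force: 0.0
n 427 [417.  368.7  21.4  20.3  94.9] z [0.09183672 0.10066325 0.10204546]
t 10.75 at [0.4185 0.3647 0.23  ] [-3.135e+00 -2.000e-03  1.694e+00] w 0.0854 F [ 0.5  0.5 -0.3]
travel [0.0021 0.0005 0.195 ] dr [-0.0061 -0.0015 -0.0059]
```

```bash
python3 -m creep '[{"travel":[0.004,-0.001,0.05],"dr":[-0.006,0,0],"claw":1},{"travel":[0.004,-0.001,0.1],"dr":[-0.006,0,0],"claw":1},{"travel":[0.004,-0.001,0.14],"dr":[-0.006,0,0],"claw":1},{"travel":[0.004,-0.001,0.17],"dr":[-0.006,0,0],"claw":1},{"travel":[0.004,-0.001,0.19],"dr":[-0.006,0,0],"claw":1},{"travel":[0.004,-0.001,0.195],"dr":[-0.006,0,0],"claw":1},{"travel":[0.004,-0.001,0.195],"dr":[-0.006,0,0],"claw":0.2},{"travel":[0.004,-0.001,0.195],"dr":[-0.006,0,0],"claw":-0.5},{"travel":[0.004,-0.001,0.195],"dr":[-0.006,0,0],"claw":-0.5},{"travel":[0.004,-0.001,0.195],"dr":[-0.006,0,0],"claw":-0.5}]' 30; python3 -m creep '[{"travel":[0,0,0],"dr":[0,0,0],"claw":-0.5},{"travel":[0,0,-0.04],"dr":[0,0,0],"claw":-0.5},{"travel":[0,0,-0.08],"dr":[0,0,0],"claw":-0.5},{"travel":[0,0,-0.12],"dr":[0,0,0],"claw":-0.5},{"travel":[0,0,-0.16],"dr":[0,0,0],"claw":-0.5},{"travel":[0,0,-0.195],"dr":[0,0,0],"claw":-0.5},{"travel":[0,0,-0.2],"dr":[0,0,0],"claw":-0.5}]' 30;python3 plan.py .6045 -.2205 .23 1.70
```

```text
clock: 11.75
eef_pos: [0.4167, 0.3695, 0.037]
tool_rot: [3.139, -0.003, 1.695]
contact_force: [-0.5, -0.5, 6.8]
gripper_width: 0.0432
grasp_force: 30.0
clock: 12.45
eef_pos: [0.4168, 0.3694, 0.2405]
tool_rot: [3.135, -0.006, 1.695]
contact_force: [0.4, -0.7, -1.8]
gripper_width: 0.043
grasp_force: 31.8
t 12.45 at [0.4168 0.3694 0.2405] [ 3.135 -0.006  1.695] w 0.043 F [ 0.4 -0.7 -1.8]
travel [-0.6086  0.1132  0.0077] dr [ 0.0063 -0.0057 -0.0051]
```

```bash
python3 -m creep '[{"travel":[-0.04,0.007,0],"dr":[0.006,-0.005,0],"claw":-0.5},{"travel":[-0.08,0.015,0],"dr":[0.006,-0.005,0],"claw":-0.5},{"travel":[-0.12,0.022,0],"dr":[0.006,-0.005,0],"claw":-0.5},{"travel":[-0.16,0.03,0],"dr":[0.006,-0.005,0],"claw":-0.5},{"travel":[-0.2,0.037,0],"dr":[0.006,-0.005,0],"claw":-0.5},{"travel":[-0.24,0.045,0],"dr":[0.006,-0.005,0],"claw":-0.5},{"travel":[-0.28,0.052,0],"dr":[0.006,-0.005,0],"claw":-0.5},{"travel":[-0.32,0.06,0],"dr":[0.006,-0.005,0],"claw":-0.5},{"travel":[-0.36,0.067,0],"dr":[0.006,-0.005,0],"claw":-0.5},{"travel":[-0.4,0.074,0],"dr":[0.006,-0.005,0],"claw":-0.5}]';python3 plan.py .6045 -.2205 .23 1.70
```

```text
clock: 13.45
eef_pos: [0.5389, -0.0209, 0.2339]
tool_rot: [-3.135, 0.003, 1.695]
contact_force: [0.4, 0.4, -1.1]
gripper_width: 0.0423
grasp_force: 31.7
t 13.45 at [ 0.5389 -0.0209  0.2339] [-3.135e+00  3.000e-03  1.695e+00] w 0.0423 F [ 0.4  0.4 -1.1]
travel [-0.2062  0.0404  0.0043] dr [-0.0062  0.0033 -0.0052]
```

```bash
python3 -m creep '[{"travel":[-0.04,0.008,0],"dr":[-0.005,0.003,0],"claw":-0.5},{"travel":[-0.08,0.016,0],"dr":[-0.005,0.003,0],"claw":-0.5},{"travel":[-0.12,0.024,0],"dr":[-0.005,0.003,0],"claw":-0.5},{"travel":[-0.16,0.032,0],"dr":[-0.005,0.003,0],"claw":-0.5},{"travel":[-0.19,0.037,0.002],"dr":[-0.005,0.003,0],"claw":-0.5},{"travel":[-0.202,0.04,0.003],"dr":[-0.005,0.003,0],"claw":-0.5},{"travel":[-0.206,0.04,0.004],"dr":[-0.005,0.003,0],"claw":-0.5},{"travel":[-0.206,0.04,0.004],"dr":[-0.005,0.003,0],"claw":-0.5}]';python3 plan.py .6045 -.2205 .041 1.70
```

```text
clock: 14.25
eef_pos: [0.6038, -0.2183, 0.2304]
tool_rot: [-3.14, -0.0, 1.695]
contact_force: [0.5, -0.3, -1.6]
gripper_width: 0.0429
grasp_force: 31.7
t 14.25 at [ 0.6038 -0.2183  0.2304] [-3.14  -0.     1.695] w 0.0429 F [ 0.5 -0.3 -1.6]
travel [-0.0024  0.0008  0.1894] dr [-0.0016 -0.0002 -0.0052]
```

```bash
python3 -m creep '[{"travel":[-0.002,0.001,0.04],"dr":[0,0,0],"claw":-0.5},{"travel":[-0.002,0.001,0.085],"dr":[0,0,0],"claw":-0.5},{"travel":[-0.002,0.001,0.125],"dr":[0,0,0],"claw":-0.5},{"travel":[-0.002,0.001,0.155],"dr":[0,0,0],"claw":-0.5},{"travel":[-0.002,0.001,0.172],"dr":[0,0,0],"claw":-0.5},{"travel":[-0.002,0.001,0.18],"dr":[0,0,0],"claw":-0.5},{"travel":[-0.002,0.001,0.185],"dr":[0,0,0],"claw":-0.5},{"travel":[-0.002,0.001,0.187],"dr":[0,0,0],"claw":-0.5},{"travel":[-0.002,0.001,0.188],"dr":[0,0,0],"claw":-0.5},{"travel":[-0.002,0.001,0.188],"dr":[0,0,0],"claw":-0.5}]';python3 plan.py .6045 -.2205 .041 1.70
```

```text
clock: 15.25
eef_pos: [0.6055, -0.2207, 0.0439]
tool_rot: [3.141, 0.001, 1.695]
contact_force: [0.4, 0.4, -1.4]
gripper_width: 0.0429
grasp_force: 31.7
t 15.25 at [ 0.6055 -0.2207  0.0439] [3.141e+00 1.000e-03 1.695e+00] w 0.0429 F [ 0.4  0.4 -1.4]
travel [ 0.0004 -0.001   0.0029] dr [ 0.0004  0.001  -0.0051]
```

```bash
python3 -m creep '[{"travel":[0,0,0.001],"dr":[0,0,0],"claw":-0.5},{"travel":[0,0,0.002],"dr":[0,0,0],"claw":-0.5},{"travel":[0,0,0.0025],"dr":[0,0,0],"claw":-0.5},{"travel":[0,0,0.003],"dr":[0,0,0],"claw":-0.5},{"travel":[0,0,0.003],"dr":[0,0,0],"claw":-0.5}]'
```

```text
clock: 15.75
eef_pos: [0.6053, -0.2209, 0.041]
tool_rot: [3.141, 0.001, 1.695]
contact_force: [-2.1, -0.5, 5.6]
gripper_width: 0.0428
grasp_force: 32.3
```

```bash
python3 -m creep '[{"travel":[0,0,0],"dr":[0,0,0],"claw":0.1},{"travel":[0,0,0],"dr":[0,0,0],"claw":0.2},{"travel":[0,0,0],"dr":[0,0,0],"claw":0.4},{"travel":[0,0,0],"dr":[0,0,0],"claw":0.5},{"travel":[0,0,-0.02],"dr":[0,0,0],"claw":0.5},{"travel":[0,0,-0.06],"dr":[0,0,0],"claw":0.5},{"travel":[0,0,-0.1],"dr":[0,0,0],"claw":0.5},{"travel":[0,0,-0.14],"dr":[0,0,0],"claw":0.5},{"travel":[0,0,-0.17],"dr":[0,0,0],"claw":0.5},{"travel":[0,0,-0.18],"dr":[0,0,0],"claw":1}]';python3 plan.py .4025 -.357 .2 1.70; python3 look.py .6045 -.2205 .035 .09 .13;python3 look.py .4025 -.357 .04 .04 .08
```

```text
clock: 16.75
eef_pos: [0.606, -0.2208, 0.2238]
tool_rot: [3.138, 0.003, 1.695]
contact_force: [0.4, 0.2, 0.7]
gripper_width: 0.0769
grasp_force: 0.0
t 16.75 at [ 0.606  -0.2208  0.2238] [3.138e+00 3.000e-03 1.695e+00] w 0.0769 F [0.4 0.2 0.7]
travel [-0.1099 -0.2189  0.0233] dr [ 0.0036  0.0027 -0.0051]
n 454 [ 605.2 -221.6   20.8   20.5  114.4] z [0.09574434 0.104663   0.1058293 ]
n 1427 [ 402.9 -357.2   47.6   47.4   40.3] z [0.04669289 0.0606027  0.0619733 ]
```

```bash
python3 -m creep '[{"travel":[-0.02,-0.04,0],"dr":[0,0,0],"claw":1},{"travel":[-0.04,-0.08,0.005],"dr":[0,0,0],"claw":1},{"travel":[-0.06,-0.12,0.01],"dr":[0,0,0],"claw":1},{"travel":[-0.08,-0.16,0.015],"dr":[0,0,0],"claw":1},{"travel":[-0.1,-0.2,0.02],"dr":[0,0,0],"claw":1},{"travel":[-0.11,-0.219,0.023],"dr":[0.003,0.002,0],"claw":1},{"travel":[-0.11,-0.219,0.023],"dr":[0.003,0.002,0],"claw":1},{"travel":[-0.11,-0.219,0.023],"dr":[0.003,0.002,0],"claw":1}]'; python3 look.py .4025 -.357 .04 .04 .08;python3 plan.py .4027 -.357 .02 1.70
```

```text
clock: 17.65
eef_pos: [0.401, -0.3566, 0.1956]
tool_rot: [-3.137, -0.003, 1.694]
contact_force: [-1.1, -0.5, -0.2]
gripper_width: 0.0853
grasp_force: 0.0
n 1880 [ 401.7 -358.2   47.3   47.    53.8] z [0.05928308 0.06089883 0.06204398]
t 17.7 at [ 0.4016 -0.3564  0.196 ] [-3.137e+00 -3.000e-03  1.695e+00] w 0.0854 F [ 0.1 -0.3  0.6]
travel [-0.0012  0.0018  0.176 ] dr [-0.0046 -0.0028 -0.0051]
```

```bash
python3 -m creep '[{"travel":[-0.001,0.001,0.05],"dr":[-0.004,-0.003,0],"claw":1},{"travel":[-0.001,0.001,0.1],"dr":[-0.004,-0.003,0],"claw":1},{"travel":[-0.001,0.001,0.14],"dr":[-0.004,-0.003,0],"claw":1},{"travel":[-0.001,0.001,0.165],"dr":[-0.004,-0.003,0],"claw":1},{"travel":[-0.001,0.001,0.175],"dr":[-0.004,-0.003,0],"claw":1},{"travel":[-0.001,0.001,0.176],"dr":[-0.004,-0.003,0],"claw":1},{"travel":[-0.001,0.001,0.176],"dr":[-0.004,-0.003,0],"claw":0.4},{"travel":[-0.001,0.001,0.176],"dr":[-0.004,-0.003,0],"claw":-0.3},{"travel":[-0.001,0.001,0.176],"dr":[-0.004,-0.003,0],"claw":-0.3},{"travel":[-0.001,0.001,0.176],"dr":[-0.004,-0.003,0],"claw":-0.3}]' 30; python3 -m creep '[{"travel":[0,0,0],"dr":[0,0,0],"claw":-0.3},{"travel":[0,0,-0.04],"dr":[0,0,0],"claw":-0.3},{"travel":[0,0,-0.08],"dr":[0,0,0],"claw":-0.3},{"travel":[0,0,-0.12],"dr":[0,0,0],"claw":-0.3},{"travel":[0,0,-0.16],"dr":[0,0,0],"claw":-0.3},{"travel":[0,0,-0.195],"dr":[0,0,0],"claw":-0.3},{"travel":[0,0,-0.2],"dr":[0,0,0],"claw":-0.3}]' 30;python3 plan.py .622 .01 .22 1.70
```

```text
clock: 18.7
eef_pos: [0.4028, -0.3582, 0.0232]
tool_rot: [3.139, 0.004, 1.695]
contact_force: [-0.9, 2.4, 5.2]
gripper_width: 0.0514
grasp_force: 30.7
clock: 19.4
eef_pos: [0.4029, -0.3582, 0.227]
tool_rot: [3.136, 0.008, 1.695]
contact_force: [-0.1, -0.8, -0.9]
gripper_width: 0.051
grasp_force: 31.9
t 19.4 at [ 0.4029 -0.3582  0.227 ] [3.136 0.008 1.695] w 0.051 F [-0.1 -0.8 -0.9]
travel [0.3384 0.2629 0.0059] dr [ 0.0056  0.0076 -0.0052]
```

```bash
python3 -m creep '[{"travel":[0.034,0.026,0],"dr":[0,0,0],"claw":-0.3},{"travel":[0.068,0.053,0],"dr":[0,0,0],"claw":-0.3},{"travel":[0.102,0.079,0],"dr":[0,0,0],"claw":-0.3},{"travel":[0.136,0.105,0],"dr":[0,0,0],"claw":-0.3},{"travel":[0.17,0.131,0],"dr":[0,0,0],"claw":-0.3},{"travel":[0.204,0.158,0],"dr":[0,0,0],"claw":-0.3},{"travel":[0.238,0.185,0],"dr":[0,0,0],"claw":-0.3},{"travel":[0.272,0.211,0],"dr":[0.005,0.007,0],"claw":-0.3},{"travel":[0.306,0.238,0],"dr":[0.005,0.007,0],"claw":-0.3},{"travel":[0.325,0.252,0],"dr":[0.005,0.007,0],"claw":-0.3}]';python3 look.py .622 .01 .07 .006 .03 pics/w3.png;python3 plan.py .622 .01 .22 1.70
```

```text
clock: 20.4
eef_pos: [0.6128, -0.0008, 0.2201]
tool_rot: [-3.137, -0.006, 1.697]
contact_force: [0.7, -0.4, -1.4]
gripper_width: 0.0507
grasp_force: 31.9
n 1170 [624.8   9.7  92.3  92.2 173. ] z [0.00606039 0.01205954 0.01380323]
t 20.45 at [0.6136 0.0011 0.2196] [-3.137 -0.007  1.698] w 0.0513 F [-2.   2.1 -2.7]
travel [ 0.0077  0.0095 -0.0004] dr [-0.0048 -0.0069 -0.0019]
```

View pics/w3.png

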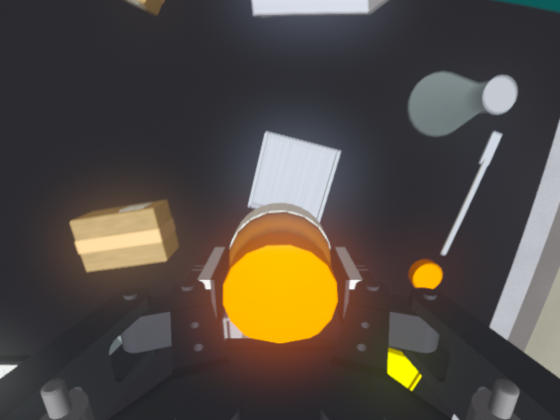

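The silver tray at (295,175) measures 92 x 92 mm and is centred at (625,10) mm. I'll set the jar down.

```bash
python3 -m creep '[{"travel":[0.007,0.012,0],"dr":[-0.004,-0.006,0],"claw":-0.3},{"travel":[0.007,0.012,0.045],"dr":[-0.004,-0.006,0],"claw":-0.3},{"travel":[0.007,0.012,0.09],"dr":[-0.004,-0.006,0],"claw":-0.3},{"travel":[0.007,0.012,0.13],"dr":[-0.004,-0.006,0],"claw":-0.3},{"travel":[0.007,0.012,0.16],"dr":[-0.004,-0.006,0],"claw":-0.3},{"travel":[0.007,0.012,0.178],"dr":[-0.004,-0.006,0],"claw":-0.3},{"travel":[0.007,0.012,0.185],"dr":[-0.004,-0.006,0],"claw":-0.3},{"travel":[0.007,0.012,0.188],"dr":[-0.004,-0.006,0],"claw":-0.3},{"travel":[0.007,0.012,0.19],"dr":[-0.004,-0.006,0],"claw":-0.3},{"travel":[0.007,0.012,0.19],"dr":[-0.004,-0.006,0],"claw":-0.3}]';python3 plan.py .6245 .01 .0272 1.70
```

```text
clock: 21.45
eef_pos: [0.6223, 0.0057, 0.0318]
tool_rot: [3.141, 0.001, 1.695]
contact_force: [-0.3, 0.7, -0.6]
gripper_width: 0.0511
grasp_force: 31.9
t 21.45 at [0.6223 0.0057 0.0318] [3.141e+00 1.000e-03 1.695e+00] w 0.0511 F [-0.3  0.7 -0.6]
travel [0.004  0.0027 0.0046] dr [ 0.0008  0.0007 -0.0053]
```

```bash
python3 -m creep '[{"travel":[0.004,0.003,0],"dr":[0,0,0],"claw":-0.3},{"travel":[0.004,0.003,0.002],"dr":[0,0,0],"claw":-0.3},{"travel":[0.004,0.003,0.003],"dr":[0,0,0],"claw":-0.3},{"travel":[0.004,0.003,0.004],"dr":[0,0,0],"claw":-0.3},{"travel":[0.004,0.003,0.0045],"dr":[0,0,0],"claw":-0.3},{"travel":[0.004,0.003,0.0045],"dr":[0,0,0],"claw":-0.3}]';python3 plan.py .6245 .01 .0272 1.70
```

```text
clock: 22.05
eef_pos: [0.6243, 0.0104, 0.0273]
tool_rot: [3.142, 0.0, 1.695]
contact_force: [-3.1, 1.0, 6.3]
gripper_width: 0.0512
grasp_force: 33.0
t 22.05 at [0.6243 0.0104 0.0273] [3.142 0.    1.695] w 0.0512 F [-3.1  1.   6.3]
travel [-0.0004  0.0002  0.0001] dr [ 0.0001  0.0001 -0.005 ]
```

```bash
python3 -m creep '[{"travel":[0,0,0],"dr":[0,0,0],"claw":0.4},{"travel":[0,0,0],"dr":[0,0,0],"claw":0.5},{"travel":[0,0,0],"dr":[0,0,0],"claw":0.6},{"travel":[0,0,-0.02],"dr":[0,0,0],"claw":0.7},{"travel":[0,0,-0.06],"dr":[0,0,0],"claw":1},{"travel":[0,0,-0.1],"dr":[0,0,0],"claw":1},{"travel":[0,0,-0.14],"dr":[0,0,0],"claw":1},{"travel":[0,0,-0.17],"dr":[0,0,-0.1],"claw":1},{"travel":[0,0,-0.18],"dr":[0,0,-0.2],"claw":1},{"travel":[-0.02,-0.04,-0.18],"dr":[0,0,-0.3],"claw":1}]';python3 look.py .6245 .01 .04 .04 .09;python3 plan.py .4285 -.082 .2 3.43
```

```text
clock: 23.05
eef_pos: [0.5899, -0.0132, 0.2059]
tool_rot: [3.141, 0.0, 2.001]
contact_force: [-1.8, -1.1, -0.9]
gripper_width: 0.0854
grasp_force: 0.0
n 1890 [623.2  10.3  47.4  47.2 167.3] z [0.06089472 0.06483981 0.06602351]
t 23.1 at [ 0.5823 -0.017   0.2052] [-3.136e+00 -1.000e-03  2.006e+00] w 0.0857 F [ 1.  -3.5  2.1]
travel [ 0.0058 -0.1669  0.0062] dr [-0.0044 -0.005  -1.4244]
```

```bash
python3 -m creep '[{"travel":[0,-0.025,0],"dr":[0,0,-0.145],"claw":1},{"travel":[0.001,-0.05,0],"dr":[0,0,-0.29],"claw":1},{"travel":[0.002,-0.075,0],"dr":[0,0,-0.435],"claw":1},{"travel":[0.003,-0.1,0],"dr":[0,0,-0.58],"claw":1},{"travel":[0.004,-0.12,0],"dr":[0,0,-0.725],"claw":1},{"travel":[0.005,-0.14,0],"dr":[0,0,-0.87],"claw":1},{"travel":[0.006,-0.155,0],"dr":[0,0,-1.015],"claw":1},{"travel":[0.006,-0.165,0],"dr":[0,0,-1.16],"claw":1},{"travel":[0.006,-0.167,0],"dr":[0,0,-1.3],"claw":1},{"travel":[0.006,-0.167,0],"dr":[0,0,-1.425],"claw":1}]';python3 look.py .4285 -.082 .08 .038 .055 pics/w4.png;python3 plan.py .4285 -.082 .2 3.43
```

```text
clock: 24.1
eef_pos: [0.432, -0.078, 0.2066]
tool_rot: [-3.141, -0.0, -2.859]
contact_force: [0.6, -0.0, -0.1]
gripper_width: 0.0854
grasp_force: 0.0
n 6134 [428.6 -83.  106.3  66.2  16.1] z [0.04563763 0.04691147 0.04814151]
t 24.15 at [ 0.4321 -0.078   0.2066] [-3.141e+00 -1.000e-03 -2.852e+00] w 0.0856 F [0.6 0.4 0.4]
travel [ 0.0046 -0.0028  0.0066] dr [-0.0006 -0.0005  0.0015]
```

View pics/w4.png

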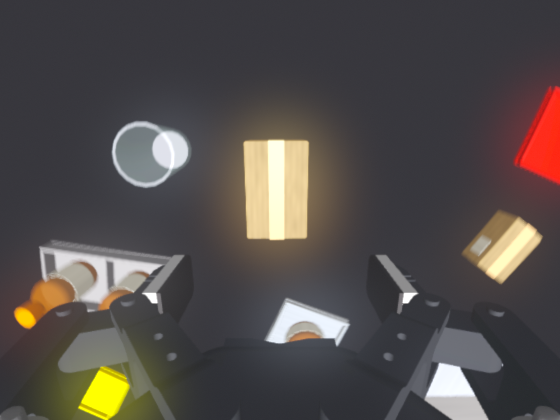

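The carton is at (276,190) between the fingers, measuring 106 x 66 mm and aligned. Next I'll grip it.

```bash
python3 -m creep '[{"travel":[0.005,-0.004,0.02],"dr":[0,0,0.008],"claw":1},{"travel":[0.005,-0.004,0.06],"dr":[0,0,0.008],"claw":1},{"travel":[0.005,-0.004,0.1],"dr":[0,0,0.008],"claw":1},{"travel":[0.005,-0.004,0.14],"dr":[0,0,0.008],"claw":1},{"travel":[0.005,-0.004,0.175],"dr":[0,0,0.008],"claw":1},{"travel":[0.005,-0.004,0.194],"dr":[0,0,0.008],"claw":1},{"travel":[0.005,-0.004,0.197],"dr":[0,0,0.008],"claw":1},{"travel":[0.005,-0.004,0.197],"dr":[0,0,0.008],"claw":0.3},{"travel":[0.005,-0.004,0.197],"dr":[0,0,0.008],"claw":0.3},{"travel":[0.005,-0.004,0.197],"dr":[0,0,0.008],"claw":0.3}]' 40;python3 plan.py .4285 -.082 .2 3.43
```

```text
clock: 25.15
eef_pos: [0.4293, -0.0833, 0.0107]
tool_rot: [-3.14, 0.001, -2.872]
contact_force: [-0.1, 0.5, 4.1]
gripper_width: 0.0655
grasp_force: 46.8
t 25.15 at [ 0.4293 -0.0833  0.0107] [-3.140e+00  1.000e-03 -2.872e+00] w 0.0655 F [-0.1  0.5  4.1]
travel [ 0.0003  0.0012 -0.1893] dr [-0.0012  0.0008 -0.0187]
```

```bash
python3 -m creep '[{"travel":[0,0,-0.02],"dr":[0,0,0],"claw":0.3},{"travel":[0,0,-0.06],"dr":[0,0,0],"claw":0.3},{"travel":[0,0,-0.1],"dr":[0,0,0],"claw":0.3},{"travel":[0,0,-0.14],"dr":[0,0,0],"claw":0.3},{"travel":[0,0,-0.18],"dr":[0,0,0],"claw":0.3},{"travel":[0,0,-0.21],"dr":[0,0,0],"claw":0.3},{"travel":[0,0,-0.22],"dr":[0,0,0],"claw":0.3}]' 40;python3 plan.py .6 .14 .23 3.363
```

```text
clock: 25.85
eef_pos: [0.4296, -0.0832, 0.2331]
tool_rot: [-3.139, 0.004, -2.872]
contact_force: [-0.2, -0.1, -3.5]
gripper_width: 0.0654
grasp_force: 46.3
t 25.85 at [ 0.4296 -0.0832  0.2331] [-3.139  0.004 -2.872] w 0.0654 F [-0.2 -0.1 -3.5]
travel [-0.2237  0.1697  0.0035] dr [-0.0026  0.0038  0.0485]
```

```bash
python3 -m creep '[{"travel":[-0.032,0.024,0],"dr":[0,0,0],"claw":0.3},{"travel":[-0.064,0.048,0],"dr":[0,0,0.01],"claw":0.3},{"travel":[-0.096,0.073,0],"dr":[0,0,0.02],"claw":0.3},{"travel":[-0.128,0.097,0],"dr":[0,0,0.03],"claw":0.3},{"travel":[-0.16,0.121,0],"dr":[0,0,0.04],"claw":0.3},{"travel":[-0.192,0.145,0],"dr":[0,0,0.048],"claw":0.3},{"travel":[-0.214,0.163,0],"dr":[0,0.004,0.048],"claw":0.3},{"travel":[-0.224,0.17,0],"dr":[0,0.004,0.048],"claw":0.3},{"travel":[-0.224,0.17,0],"dr":[0,0.004,0.048],"claw":0.3}]' ; cat > seat.py <<'E'
import pickle;from h import *;from station import env
s=env.observe();c=env.read_camera("wrist");Q=cloud(c,wristT(c,s));pickle.dump((s,c),open("w5.pkl","wb"))
cv2.imwrite("pics/w5.png",c["color"][:,:,::-1])
B=Q.reshape(-1,3);B=B[np.isfinite(B[:,2])]
k=np.array([-.2203,-.049,.1715])
near=(np.hypot(B[:,0]-.62,B[:,1]-.243)<.11)&(B[:,2]>.007);B=B[near]
for _ in range(5):
    r=np.abs(B[:,2]-(B[:,:2]@k[:2]+k[2]))<.003
    k=np.linalg.lstsq(np.c_[B[r][:,:2],np.ones(r.sum())],B[r][:,2],rcond=None)[0]
P=B[r];print("n",r.sum(),"slope",np.arctan(np.hypot(*k[:2])),"yaw",np.arctan2(-k[1],-k[0]),"rect",rect(P),"k",k)
y=.221;ax=np.array([np.cos(y),np.sin(y)]);ay=np.array([-ax[1],ax[0]])
print("plate along",np.percentile(P[:,:2]@ax,[1,99]),"across",np.percentile(P[:,:2]@ay,[1,99]))
w=B[(B[:,2]>.05)&(B[:,:2]@ax>.705)];print("backstop",len(w),np.percentile(w[:,:2]@ax,[2,98]),"across",np.percentile(w[:,:2]@ay,[1,99]),rect(w) if len(w)>5 else "",w[:,2].max())
E
python3 seat.py
```

```text
clock: 26.75
eef_pos: [0.5994, 0.1416, 0.2274]
tool_rot: [-3.141, -0.007, -2.918]
contact_force: [-0.6, 0.2, -3.1]
gripper_width: 0.0653
grasp_force: 46.1
n 3450 slope 0.22140171362338384 yaw 0.240011715202717 rect [603.6 264.6 124.8  63.8  14.9] k [-0.21863948 -0.05350745  0.17246409]
plate along [0.58562078 0.70720742] across [0.10428259 0.15589754]
backstop 154 [0.71606082 0.72113057] across [0.13955095 0.15675707] [668.  301.8  18.6   5.8  93.3] 0.0790268069291587
```

View pics/w5.png

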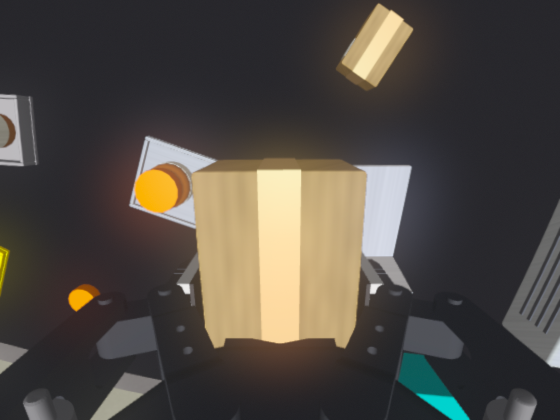

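```bash
python3 - <<'E'
import pickle;from h import *
s,c=pickle.load(open("w5.pkl","rb"));d=pickle.load(open("c0.pkl","rb"))
y=.221;ax=np.array([np.cos(y),np.sin(y)]);ay=np.array([-ax[1],ax[0]])
for n,Q in (("wrist",cloud(c,wristT(c,s))),("top",cloud(d["top"])),("scene",cloud(d["scene"]))):
    B=Q.reshape(-1,3);B=B[np.isfinite(B[:,2])]
    a,b=B[:,:2]@ax,B[:,:2]@ay
    pl=.012+.2236*(.7075-a)
    m=(np.abs(B[:,2]-pl-.0013)<.005)&(a>.59)&(a<.70)&(b>0.02)&(b<.19)
    bins=np.arange(.592,.70,.008);i=np.digitize(a,bins)
    for f,nm in ((np.max,"left"),(np.min,"right")):
        X=[(a[m&(i==j)].mean(),f(b[m&(i==j)])) for j in range(1,len(bins)) if (m&(i==j)).sum()>4]
        X=np.array(X);p=np.polyfit(X[:,0]-.65,X[:,1],1);print(n,nm,"yaw",round(.221+p[0],4),"across@.65",round(p[1],4),"sd",np.std(X[:,1]-np.polyval(p,X[:,0]-.65)).round(4))
E
```

```text
wrist left yaw 0.2284 across@.65 0.1564 sd 0.0002
wrist right yaw 0.2998 across@.65 0.1104 sd 0.0003
top left yaw 0.2321 across@.65 0.1565 sd 0.0008
top right yaw 0.2332 across@.65 0.05 sd 0.0005
scene left yaw 0.199 across@.65 0.1566 sd 0.001
scene right yaw 0.2342 across@.65 0.047 sd 0.0005
```

```bash
cat > splan.py <<'E'
# splan.py sx sy sz : TCP target in seat frame, tool square to plate (half-turned)
import sys;from h import *;from station import env
a=np.array(list(map(float,sys.argv[1:4])));s=env.observe()
R0=R.from_euler('xyz',s["tool_rot"]);O=np.array([.668,.2544,.012]);Rs=R.from_euler('z',.227)*R.from_euler('y',.22)
Rt=Rs*R.from_euler('z',np.pi)*R.from_euler('x',np.pi)
print("t",s["clock"],"seat pos",np.round(Rs.inv().apply(s["eef_pos"]-O),4),"w",round(s["gripper_width"],4),"F seat",np.round(Rs.inv().apply(s["contact_force"]),1),"j",s["joint_positions"].round(2))
print("target",(O+Rs.apply(a)).round(4),"travel",np.round(R0.inv().apply(O+Rs.apply(a)-s["eef_pos"]),4),"dr",np.round((R0.inv()*Rt).as_rotvec(),4))
E
python3 splan.py -.062 0 .11
```

```text
t 26.8 seat pos [-0.1378 -0.0953  0.1905] w 0.0658 F seat [ 1.3  0.  -2.7] j [ 0.23  0.26  0.36  1.68 -0.    0.01]
target [0.6324 0.2462 0.1329] travel [-0.0567  0.0956  0.0947] dr [-0.0003  0.2132 -0.0042]
```

```bash
python3 -m creep '[{"travel":[-0.01,0.02,0],"dr":[0,0.03,0],"claw":0.3},{"travel":[-0.02,0.045,0],"dr":[0,0.07,0],"claw":0.3},{"travel":[-0.035,0.07,0],"dr":[0,0.11,0],"claw":0.3},{"travel":[-0.05,0.09,0.02],"dr":[0,0.15,-0.002],"claw":0.3},{"travel":[-0.057,0.096,0.045],"dr":[0,0.19,-0.004],"claw":0.3},{"travel":[-0.057,0.096,0.07],"dr":[0,0.213,-0.004],"claw":0.3},{"travel":[-0.057,0.096,0.09],"dr":[0,0.213,-0.004],"claw":0.3},{"travel":[-0.057,0.096,0.095],"dr":[0,0.213,-0.004],"claw":0.3},{"travel":[-0.057,0.096,0.095],"dr":[0,0.213,-0.004],"claw":0.3}]' ; python3 splan.py -.06 0 .015
```

```text
clock: 27.7
eef_pos: [0.6327, 0.2456, 0.1341]
tool_rot: [-3.141, -0.219, -2.916]
contact_force: [0.7, -0.8, -2.7]
gripper_width: 0.0654
grasp_force: 46.0
t 27.7 seat pos [-0.0621 -0.0007  0.1112] w 0.0654 F seat [ 1.1 -0.9 -2.5] j [0.36 0.65 0.69 1.83 0.03 0.13]
target [0.6141 0.242  0.0397] travel [-0.002   0.0007  0.0962] dr [ 0.0002  0.0013 -0.0018]
```

Reachable and aligned. Next I'll lower the carton square to the plate.

```bash
python3 -m creep '[{"travel":[0,0.001,0.03],"dr":[0,0.001,0],"claw":0.3},{"travel":[0,0.001,0.06],"dr":[0,0.001,0],"claw":0.3},{"travel":[0,0.001,0.08],"dr":[0,0.001,0],"claw":0.3},{"travel":[0,0.001,0.09],"dr":[0,0.001,0],"claw":0.3},{"travel":[0,0.001,0.095],"dr":[0,0.001,0],"claw":0.3},{"travel":[0,0.001,0.097],"dr":[0,0.001,0],"claw":0.3},{"travel":[0,0.001,0.098],"dr":[0,0.001,0],"claw":0.3},{"travel":[0,0.001,0.098],"dr":[0,0.001,0],"claw":0.3}]' ; python3 splan.py -.053 0 .0107
```

```text
clock: 28.5
eef_pos: [0.6128, 0.2431, 0.0391]
tool_rot: [3.141, -0.217, -2.915]
contact_force: [-0.4, 0.2, -2.5]
gripper_width: 0.0654
grasp_force: 46.1
t 28.5 seat pos [-0.0609  0.0014  0.0142] w 0.0654 F seat [ 0.2  0.2 -2.5] j [0.36 0.59 0.42 1.62 0.03 0.14]
target [0.6199 0.2433 0.034 ] travel [-0.0078 -0.0014  0.0035] dr [ 0.0003  0.0026 -0.0007]
```

```bash
python3 -m creep '[{"travel":[-0.002,-0.001,0.001],"dr":[0,0.002,0],"claw":0.3},{"travel":[-0.004,-0.0015,0.002],"dr":[0,0.002,0],"claw":0.3},{"travel":[-0.006,-0.0015,0.0025],"dr":[0,0.002,0],"claw":0.3},{"travel":[-0.007,-0.0015,0.003],"dr":[0,0.002,0],"claw":0.3},{"travel":[-0.0075,-0.0015,0.003],"dr":[0,0.002,0],"claw":0.3},{"travel":[-0.0075,-0.0015,0.003],"dr":[0,0.002,0],"claw":0.3}]' ; python3 splan.py -.053 0 .0107
```

```text
clock: 29.1
eef_pos: [0.6194, 0.243, 0.0345]
tool_rot: [-3.141, -0.22, -2.915]
contact_force: [-1.0, -1.0, 3.9]
gripper_width: 0.0654
grasp_force: 47.0
t 29.1 seat pos [-0.0536 -0.0001  0.011 ] w 0.0654 F seat [-2.  -0.7  3.5] j [0.36 0.61 0.44 1.62 0.03 0.13]
target [0.6199 0.2433 0.034 ] travel [-0.0006  0.0001  0.0003] dr [ 0.0001  0.     -0.0008]
```

Touching the plate (about 6 N change). I'll push to the backstop in small steps.

```bash
python3 -m creep '[{"travel":[-0.0007,0,0],"dr":[0,0,0],"claw":0.3},{"travel":[-0.0014,0,0],"dr":[0,0,0],"claw":0.3},{"travel":[-0.002,0,0],"dr":[0,0,0],"claw":0.3},{"travel":[-0.002,0,0],"dr":[0,0,0],"claw":0.3}]' ; python3 splan.py -.053 0 .0107
```

```text
clock: 29.5
eef_pos: [0.6213, 0.2435, 0.0341]
tool_rot: [3.142, -0.22, -2.915]
contact_force: [-1.6, -0.7, 6.0]
gripper_width: 0.0655
grasp_force: 47.1
t 29.5 seat pos [-0.0517 -0.0001  0.0111] w 0.0655 F seat [-3.  -0.3  5.5] j [0.36 0.62 0.45 1.62 0.03 0.13]
target [0.6199 0.2433 0.034 ] travel [0.0013 0.0001 0.0004] dr [ 0.0002 -0.     -0.0007]
```

```bash
python3 -m creep '[{"travel":[-0.001,0,0],"dr":[0,0,0],"claw":0.3},{"travel":[-0.0015,0,0],"dr":[0,0,0],"claw":0.3},{"travel":[-0.0015,0,0],"dr":[0,0,0],"claw":0.3}]' ; python3 splan.py -.053 0 .0107;python3 -m creep '[{"travel":[-0.001,0,0],"dr":[0,0,0],"claw":0.3},{"travel":[-0.0015,0,0],"dr":[0,0,0],"claw":0.3},{"travel":[-0.0015,0,0],"dr":[0,0,0],"claw":0.3}]' ; python3 splan.py -.053 0 .0107
```

```text
clock: 29.8
eef_pos: [0.6214, 0.2435, 0.0341]
tool_rot: [-3.141, -0.223, -2.916]
contact_force: [-9.2, -1.8, 10.3]
gripper_width: 0.0651
grasp_force: 47.3
t 29.8 seat pos [-0.0515 -0.0001  0.0111] w 0.0651 F seat [-11.4   0.3   8. ] j [0.36 0.62 0.45 1.63 0.03 0.13]
target [0.6199 0.2433 0.034 ] travel [0.0015 0.0001 0.0004] dr [ 0.0001 -0.0027 -0.0009]
clock: 30.1
eef_pos: [0.6213, 0.2436, 0.034]
tool_rot: [-3.141, -0.226, -2.916]
contact_force: [-18.5, -3.4, 13.5]
gripper_width: 0.0652
grasp_force: 47.5
t 30.1 seat pos [-0.0515 -0.      0.011 ] w 0.0652 F seat [-21.2   0.8   9.1] j [0.36 0.62 0.46 1.63 0.03 0.13]
target [0.6199 0.2433 0.034 ] travel [0.0015 0.     0.0004] dr [ 0.0001 -0.0059 -0.0012]
```

```bash
python3 -m creep '[{"travel":[0.002,0,0],"dr":[0,0,0],"claw":0.3},{"travel":[0.002,0,0],"dr":[0,0,0],"claw":0.6},{"travel":[0.002,0,0],"dr":[0,0,0],"claw":0.75},{"travel":[0.002,0,0],"dr":[0,0,0],"claw":0.9},{"travel":[0.002,0,-0.01],"dr":[0,0,0],"claw":1},{"travel":[0.002,0,-0.04],"dr":[0,0,0],"claw":1},{"travel":[0.002,0,-0.08],"dr":[0,0,0],"claw":1},{"travel":[0.002,0,-0.12],"dr":[0,0,0],"claw":1},{"travel":[0.002,0,-0.15],"dr":[0,0,0],"claw":1},{"travel":[0.002,0,-0.16],"dr":[0,0,0],"claw":1}]'; python3 - <<'E'
from h import *;from station import env
s=env.observe();c=env.read_camera("wrist");cv2.imwrite("pics/w6.png",c["color"][:,:,::-1])
E
python3 plan.py .424 .2068 .2 2.81
```

```text
clock: 31.1
eef_pos: [0.657, 0.2517, 0.1934]
tool_rot: [3.141, -0.216, -2.915]
contact_force: [0.6, 0.0, -0.2]
gripper_width: 0.0857
grasp_force: 0.0
t 31.15 at [0.6572 0.2517 0.1931] [ 3.141 -0.216 -2.915] w 0.085 F [1.1 0.2 0.7]
travel [0.2333 0.0085 0.0441] dr [-0.0596 -0.2103  0.5556]
```

View pics/w6.png

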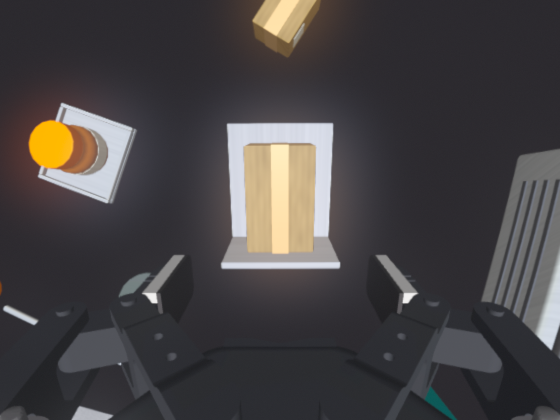

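The wrist view shows the large carton at (280,198), centred on the plate (229–331) and with its end on the backstop. Next is the small carton.

```bash
python3 -m creep '[{"travel":[0.03,0.001,-0.01],"dr":[-0.006,-0.02,0.06],"claw":1},{"travel":[0.06,0.002,-0.01],"dr":[-0.012,-0.045,0.12],"claw":1},{"travel":[0.09,0.003,-0.005],"dr":[-0.018,-0.07,0.18],"claw":1},{"travel":[0.12,0.004,0],"dr":[-0.024,-0.095,0.24],"claw":1},{"travel":[0.15,0.005,0.01],"dr":[-0.03,-0.12,0.3],"claw":1},{"travel":[0.18,0.006,0.02],"dr":[-0.036,-0.145,0.37],"claw":1},{"travel":[0.205,0.007,0.03],"dr":[-0.042,-0.17,0.44],"claw":1},{"travel":[0.225,0.008,0.04],"dr":[-0.05,-0.19,0.5],"claw":1},{"travel":[0.233,0.0085,0.044],"dr":[-0.06,-0.21,0.556],"claw":1},{"travel":[0.233,0.0085,0.044],"dr":[-0.06,-0.21,0.556],"claw":1}]';python3 look.py .424 .2068 .06 .028 .045;python3 plan.py .424 .2068 .0075 2.81
```

```text
clock: 32.15
eef_pos: [0.4219, 0.2063, 0.1975]
tool_rot: [-3.139, -0.003, 2.809]
contact_force: [0.4, 0.7, 0.7]
gripper_width: 0.0855
grasp_force: 0.0
n 2800 [424.4 206.4  70.9  45.9 160.6] z [0.03559847 0.03696251 0.03818765]
t 32.2 at [0.4228 0.2065 0.1975] [-3.139 -0.004  2.811] w 0.0853 F [ 0.2 -0.3 -0.3]
travel [-0.0018  0.0011  0.19  ] dr [-0.0022 -0.0038  0.0011]
```

```bash
python3 -m creep '[{"travel":[-0.0015,0.0005,0.03],"dr":[-0.002,-0.004,0.008],"claw":1},{"travel":[-0.0015,0.0005,0.07],"dr":[-0.002,-0.004,0.008],"claw":1},{"travel":[-0.0015,0.0005,0.11],"dr":[-0.002,-0.004,0.008],"claw":1},{"travel":[-0.0015,0.0005,0.15],"dr":[-0.002,-0.004,0.008],"claw":1},{"travel":[-0.0015,0.0005,0.177],"dr":[-0.002,-0.004,0.008],"claw":1},{"travel":[-0.0015,0.0005,0.189],"dr":[-0.002,-0.004,0.008],"claw":1},{"travel":[-0.0015,0.0005,0.189],"dr":[-0.002,-0.004,0.008],"claw":1},{"travel":[-0.0015,0.0005,0.189],"dr":[-0.002,-0.004,0.008],"claw":0.2},{"travel":[-0.0015,0.0005,0.189],"dr":[-0.002,-0.004,0.008],"claw":-0.3},{"travel":[-0.0015,0.0005,0.189],"dr":[-0.002,-0.004,0.008],"claw":-0.3}]' 35;python3 -m creep '[{"travel":[0,0,0],"dr":[0,0,0],"claw":-0.3},{"travel":[0,0,0],"dr":[0,0,0],"claw":-0.3}]';python3 plan.py .424 .2068 .0075 2.81
```

```text
clock: 33.2
eef_pos: [0.425, 0.2069, 0.0098]
tool_rot: [3.141, 0.001, 2.802]
contact_force: [-1.3, 0.1, 6.1]
gripper_width: 0.0452
grasp_force: 35.4
clock: 33.4
eef_pos: [0.425, 0.2068, 0.0098]
tool_rot: [3.141, 0.002, 2.802]
contact_force: [0.7, 0.5, 5.7]
gripper_width: 0.0452
grasp_force: 36.8
t 33.4 at [0.425  0.2068 0.0098] [3.141e+00 2.000e-03 2.802e+00] w 0.0452 F [0.7 0.5 5.7]
travel [ 0.0009 -0.0004  0.0023] dr [ 0.001   0.0018 -0.0082]
```

```bash
python3 -m creep '[{"travel":[0,0,-0.02],"dr":[0,0,0],"claw":-0.3},{"travel":[0,0,-0.06],"dr":[0,0,0],"claw":-0.3},{"travel":[0,0,-0.1],"dr":[0,0,0],"claw":-0.3},{"travel":[0,0,-0.14],"dr":[0,0,0],"claw":-0.3},{"travel":[0,0,-0.18],"dr":[0,0,0],"claw":-0.3},{"travel":[0,0,-0.2],"dr":[0,0,0],"claw":-0.3},{"travel":[0,0,-0.2],"dr":[0,0,0],"claw":-0.3}]';python3 splan.py -.045 0 .14
```

```text
clock: 34.1
eef_pos: [0.4251, 0.207, 0.2116]
tool_rot: [3.139, 0.003, 2.802]
contact_force: [0.4, 0.2, -1.8]
gripper_width: 0.0451
grasp_force: 36.7
t 34.1 seat pos [-0.2849  0.0085  0.1408] w 0.0451 F seat [ 0.8  0.1 -1.7] j [ 0.45 -0.11 -0.06  1.62 -0.    0.79]
target [0.655  0.2514 0.1584] travel [-0.2018  0.1183  0.0542] dr [ 0.0642  0.2183 -0.5644]
```

```bash
python3 -m creep '[{"travel":[-0.025,0.015,0],"dr":[0.007,0.024,-0.063],"claw":-0.3},{"travel":[-0.05,0.03,0],"dr":[0.014,0.048,-0.126],"claw":-0.3},{"travel":[-0.08,0.047,0],"dr":[0.021,0.073,-0.19],"claw":-0.3},{"travel":[-0.11,0.065,0],"dr":[0.028,0.097,-0.25],"claw":-0.3},{"travel":[-0.14,0.082,0.005],"dr":[0.036,0.12,-0.315],"claw":-0.3},{"travel":[-0.165,0.097,0.015],"dr":[0.043,0.145,-0.38],"claw":-0.3},{"travel":[-0.185,0.108,0.03],"dr":[0.05,0.17,-0.44],"claw":-0.3},{"travel":[-0.197,0.115,0.04],"dr":[0.057,0.194,-0.5],"claw":-0.3},{"travel":[-0.202,0.118,0.05],"dr":[0.064,0.218,-0.564],"claw":-0.3},{"travel":[-0.202,0.118,0.054],"dr":[0.064,0.218,-0.564],"claw":-0.3}]';python3 splan.py -.041 0 .059
```

```text
clock: 35.1
eef_pos: [0.6541, 0.2503, 0.1489]
tool_rot: [-3.14, -0.231, -2.915]
contact_force: [-0.6, -0.5, -2.7]
gripper_width: 0.0451
grasp_force: 36.7
t 35.1 seat pos [-0.044  -0.0009  0.1305] w 0.0451 F seat [-0.  -0.3 -2.8] j [0.35 0.75 0.88 1.93 0.03 0.12]
target [0.6416 0.2483 0.0785] travel [-0.0038  0.001   0.0714] dr [-0.0018 -0.011  -0.    ]
```

```bash
python3 -m creep '[{"travel":[0,0.001,0],"dr":[0,0,0],"claw":-0.3},{"travel":[0,0.001,0.02],"dr":[0,0,0],"claw":-0.3},{"travel":[0,0.001,0.04],"dr":[0,0,0],"claw":-0.3},{"travel":[0,0.001,0.055],"dr":[0,0,0],"claw":-0.3},{"travel":[0,0.001,0.062],"dr":[0,0,0],"claw":-0.3},{"travel":[0,0.001,0.062],"dr":[0,0,0],"claw":-0.3},{"travel":[0,0.001,0.062],"dr":[0,0,0],"claw":-0.3}]';python3 splan.py -.037 0 .0558
```

```text
clock: 35.8
eef_pos: [0.6402, 0.2483, 0.0951]
tool_rot: [-3.141, -0.223, -2.916]
contact_force: [0.1, 0.6, -1.6]
gripper_width: 0.0453
grasp_force: 36.7
t 35.8 seat pos [-0.0459  0.0003  0.0748] w 0.0453 F seat [ 0.5  0.5 -1.5] j [0.36 0.67 0.65 1.77 0.03 0.13]
target [0.6447 0.249  0.0745] travel [-0.009  -0.0003  0.019 ] dr [-0.0008 -0.0032 -0.0011]
```

```bash
python3 -m creep '[{"travel":[-0.002,0,0.006],"dr":[0,-0.003,0],"claw":-0.3},{"travel":[-0.004,0,0.012],"dr":[0,-0.003,0],"claw":-0.3},{"travel":[-0.006,0,0.015],"dr":[0,-0.003,0],"claw":-0.3},{"travel":[-0.007,0,0.017],"dr":[0,-0.003,0],"claw":-0.3},{"travel":[-0.007,0,0.017],"dr":[0,-0.003,0],"claw":-0.3}]';python3 splan.py -.0355 0 .0558
```

```text
clock: 36.3
eef_pos: [0.6432, 0.2488, 0.0754]
tool_rot: [-3.14, -0.222, -2.915]
contact_force: [-0.0, 0.0, -0.6]
gripper_width: 0.0458
grasp_force: 36.7
t 36.3 seat pos [-0.0387  0.0001  0.0563] w 0.0458 F seat [ 0.1  0.  -0.6] j [0.36 0.68 0.62 1.73 0.03 0.13]
target [0.6461 0.2493 0.0742] travel [-0.0032 -0.0001  0.0005] dr [-0.001  -0.0019 -0.0008]
```

```bash
python3 -m creep '[{"travel":[-0.001,0,0.0005],"dr":[0,-0.002,0],"claw":-0.3},{"travel":[-0.002,0,0.0005],"dr":[0,-0.002,0],"claw":-0.3},{"travel":[-0.003,0,0.0005],"dr":[0,-0.002,0],"claw":-0.3},{"travel":[-0.004,0,0.0008],"dr":[0,-0.002,0],"claw":-0.3},{"travel":[-0.005,0,0.0008],"dr":[0,-0.002,0],"claw":-0.3},{"travel":[-0.005,0,0.0008],"dr":[0,-0.002,0],"claw":-0.3}]';python3 splan.py -.0355 0 .0558
```

```text
clock: 36.9
eef_pos: [0.6475, 0.2499, 0.0742]
tool_rot: [-3.141, -0.22, -2.915]
contact_force: [-3.3, -0.8, 5.1]
gripper_width: 0.0452
grasp_force: 37.5
t 36.9 seat pos [-0.034   0.0002  0.0561] w 0.0452 F seat [-4.4 -0.1  4.2] j [0.36 0.69 0.64 1.74 0.03 0.13]
target [0.6461 0.2493 0.0742] travel [ 0.0015 -0.0002  0.0003] dr [-0.0008  0.     -0.0007]
```

```bash
python3 -m creep '[{"travel":[-0.001,0,0],"dr":[0,0,0],"claw":-0.3},{"travel":[-0.0015,0,0],"dr":[0,0,0],"claw":-0.3},{"travel":[-0.0015,0,0],"dr":[0,0,0],"claw":-0.3}]';python3 splan.py -.0355 0 .0558
```

```text
clock: 37.2
eef_pos: [0.6476, 0.2499, 0.0742]
tool_rot: [-3.14, -0.223, -2.915]
contact_force: [-10.3, -3.3, 9.1]
gripper_width: 0.0452
grasp_force: 37.7
t 37.2 seat pos [-0.034   0.0002  0.0562] w 0.0452 F seat [-12.5  -0.9   6.5] j [0.36 0.69 0.64 1.74 0.03 0.13]
target [0.6461 0.2493 0.0742] travel [ 0.0015 -0.0002  0.0004] dr [-0.001  -0.0029 -0.0008]
```

Seated against the backstop at 12 N. I'll relax, release and withdraw.

```bash
python3 -m creep '[{"travel":[0.0012,0,0],"dr":[0,0,0],"claw":-0.3},{"travel":[0.0012,0,0],"dr":[0,0,0],"claw":0.2},{"travel":[0.0012,0,0],"dr":[0,0,0],"claw":0.35},{"travel":[0.0012,0,0],"dr":[0,0,0],"claw":0.5},{"travel":[0.0012,0,-0.01],"dr":[0,0,0],"claw":0.7},{"travel":[0.0012,0,-0.04],"dr":[0,0,0],"claw":1},{"travel":[0.0012,0,-0.08],"dr":[0,0,0],"claw":1},{"travel":[0.0012,0,-0.1],"dr":[0,0,0],"claw":1},{"travel":[0.03,0,-0.1],"dr":[0,0,0],"claw":1},{"travel":[0.06,0,-0.1],"dr":[0,0,0],"claw":1}]'; python3 -m creep '[{"travel":[0.05,0,0],"dr":[0,0,0],"claw":1},{"travel":[0.1,0,0],"dr":[0,0,0],"claw":1},{"travel":[0.15,0,0],"dr":[0,0,0],"claw":1},{"travel":[0.15,0,0],"dr":[0,0,0],"claw":1},{"travel":[0.15,0,0],"dr":[0,0,0],"claw":1}]'; python3 - <<'E'
from h import *;from station import env
for n in("top","scene"):
    c=env.read_camera(n);im=c["color"][:,:,::-1]
    im=im[60:330,120:450] if n=="top" else im[130:345,110:440]
    cv2.imwrite(f"pics/end_{n}.png",cv2.resize(im,None,fx=2.2,fy=2.2,interpolation=cv2.INTER_CUBIC))
E
```

```text
clock: 38.2
eef_pos: [0.615, 0.2427, 0.181]
tool_rot: [-3.14, -0.221, -2.916]
contact_force: [0.1, 0.2, 1.3]
gripper_width: 0.0854
grasp_force: 0.0
clock: 38.7
eef_pos: [0.4701, 0.2092, 0.2178]
tool_rot: [-3.141, -0.218, -2.915]
contact_force: [-0.5, 0.5, -0.2]
gripper_width: 0.0853
grasp_force: 0.0
```

View pics/end_top.png

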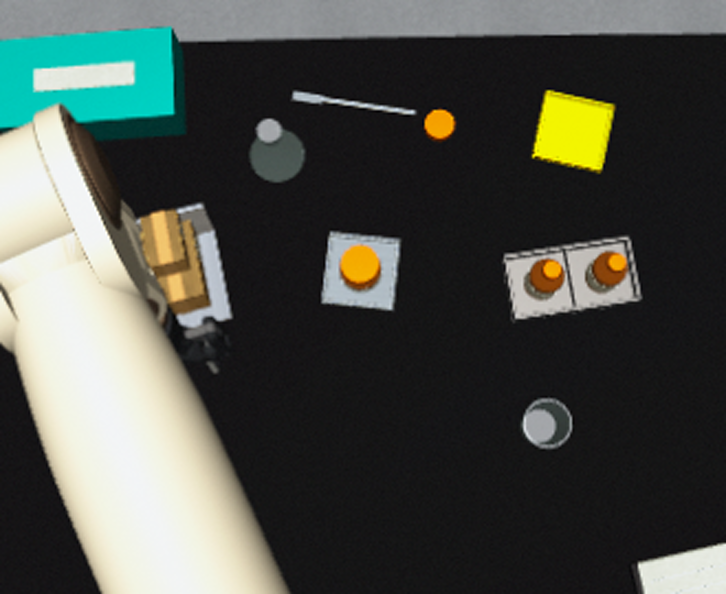

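View pics/end_scene.png

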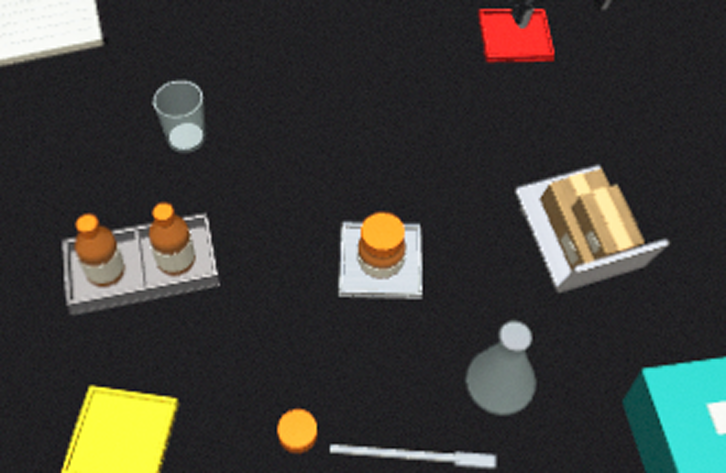

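The final views show the bottles upright at (97,250) and (170,240) in the grey tray and the jar at (381,245) in the silver tray. The cartons are stacked at (590,215) against the backstop, and the beaker and flask have not been moved.

```bash
python3 -c "
from station import env
print(env.job_done())"
```

```text
the job is handed in; nothing more can be done
None
```

The job is handed in at about 39 s: both bottles and the jar are upright in their trays, the cartons are stacked against the backstop, and the beaker and flask are untouched; the hand-in returned no verdict.

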